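Find the sphere case that rattles

TASK

Three identical blue-lidded cases each hold a heavy calibration sphere; in one of them the sphere has come out of its foam seat and rattles when the case is shaken, while the other two stay quiet. Stack the two quiet cases squarely on the black stand, the first seated in the stand's recess and the second nested in the lid of the first; the rattling case must not be put down on the stand or the stack. Finish while holding the rattling case upright and still over the middle of the black log book, a clear hand's breadth above it, ready for the colleague who writes it up, and do not disturb the brown vial, the brass weight or the blue tape roll.

Things in the scene. Friction and masses are not known exactly. Their poses are not given: they have to be found in the camera images.
- case_a: first of three identical clip cases (which one rattles varies): grey body, blue lid, 140 mm long (x) x 64 mm wide (y) x 51 mm high; origin: centre of the underside, z up. Foot 129 x 53 mm, 4 mm high. The lid's top is a recess 134 x 58 mm, its floor 47.5 mm above the origin: another case's foot nests there with 2.5 mm play each side, its origin 47.5 mm above this one's
- case_b: second identical case, same size and axes as case_a. With content 0.30 to 0.39 kg; the weight does not tell which one is loose. Inside is a channel along x: a loose sphere (28 mm, 0.17 kg) rolls freely up to 53 mm off centre towards each end and knocks there when the case is shaken or tilted lengthwise, shifting the balance; a seated one stays in the middle
- case_c: third identical case, same size and axes as case_a. The long side walls are plain, upright and rigid: grip it from above across the 64 mm width, at the middle; the clip and hinge are on the short ends. It may be tilted while it is shaken
- stand: fixed black plastic stand, 164 mm (x) x 88 mm (y), 9.5 mm high, origin at the centre of its underside; a recess 134 x 58 mm, 3.5 mm deep, in its top takes a case's foot with 2.5 mm play each side, the case lying along the stand's x either way round
- stand_seat (a point): centre of the floor of the stand's recess, 6 mm above the desk: the origin of a seated case comes here
- log_book: black closed log book lying fixed on the desk, 210 mm (x) x 153 mm (y), 16 mm thick, origin under its middle
- vial: glass vial with brown powder and black cap, bystander, 25 mm across, 62 mm high, origin under its middle
- weight: brass check weight with a knob, bystander, 22 mm across, 40 mm high, origin under its middle
- tape_roll: roll of blue tape lying flat, bystander, 74 mm across, 25 mm high, origin under its middle

How it is judged:
By the outcome, as a careful person would: the job done as asked, in the order asked, and still so for the second after the job is handed in, while the arm keeps its last pose, push and grip.
It also fails if it takes over 72 s, if anything falls off the work surface, if the arm or the gripper's body presses on something with over 40 N, if the wrist force passes 120 N, or if a joint passes its speed limit or range.

ROBOT

A 7-joint arm with a two-finger parallel gripper is mounted at the origin on a cart in front of the work surface, level with it; the furniture and walls round the work are solid. World frame = base frame: x ahead of the robot, y to its left, z up, the work surface at z = 0. Lengths are in m, angles in degrees, forces in N, time in s.
With the tool pointing down it reaches from about 0.425 to 1.025 m from the base axis. Payload 9.4 kg.
Tool frame: the origin (TCP) lies on the centre line of the jaws, within the pads' length; the fingertips stand 19 mm ahead of it and the grasp point (between the pads) is the TCP; z points along the fingers, y is the line along which they close (so a half turn about z gives the same grasp; the last joint's range is limited). The gripper opens to 85 mm and grips with 20 to 120 N. Pads are 22 mm wide; open, the fingers measure 114 mm over their backs; the gripper's body (76 mm by 85 mm) begins 54 mm behind the grasp point. The pads swing forward as they close: fully open they stand 13 mm farther back than shut.
Start: joints at [62.584, 34.337, -0.143, 91.639, 0.103, 54.024, -4.572], TCP at [0.284, -0.667, 0.25] pointing down, gripper open.
Joint ranges: [-147.43, 147.43], [-19.82, 112.94], [-74.19, 73.91], [6.32, 146.72], [-59.91, 239.91], [6.04, 106.73], [-150.56, 150.56]. Speed limits (degrees/s): [127.2, 127.2, 172.46, 172.46, 180, 180, 180].

INTERFACE

Orientations are given as a 3x3 rotation matrix whose columns are the frame's x, y, z axes.
In Python, from workcell import env, optics gives the robot as it stands.
- The arm moves only by the tool play_rows, never from a script. Its argument "rows" is a list of rows, each a list of 3 entries, a list of its own where there are three numbers: the opening, from 0 (shut) to 1 (fully open), then the shift along the tool's x, y, z in cm, then the turn about the tool's z in units of 6 degrees (1.0 is 6 degrees). In form: [[jaw, [dx, dy, dz], turn], ...]. A call has 1 to 8 rows; each row shifts and turns the commanded pose from where the row before left it, along the tool's axes as they then stand; what a row does not reach is not made up. A row lasts 1/12 s, in which the tool goes at most 41.7 mm and 7.16 degrees, less where a joint would pass 70% of its speed; a pose out of reach is approached as far as the arm can. A call with a gripper value outside its range is refused whole. The fingers move at their own pace and stop on an object; "force" is the grip in N (left out, the last holds). Time passes only in rows, so rows that do not move let the fingers close. It gives the time, the measured TCP pose, the force, the opening and the grip force at its end, in the units of the state.
- env.observe(): the state, without advancing time (a new reading comes with each control period).
- optics.camera(name): name is "scene" or "top" or "wrist"; returns a dict with "pixels" (384x512x3 uint8, blue, green, red), "depth" (384x512 float32, m along the optical axis (not along the pixel's ray), 0 where there is no reading), "intrinsics" (3x3 intrinsics, pixels), "k1" (the pictures are not rectified: a ray, as slopes to the right and down, at radius r is drawn at 1 + k1 r^2 times it, then the intrinsics apply), "position" and "rotation" of the camera in the world. Camera axes: x right, y down, z forward; pixel columns grow to the right and rows downward; lengths in m; the calibration is good to about 2 mm. A picture is of the moment at which its call begins.
- env.hand_in(): hands the job in; it is judged then, once.
Trained networks look in a picture, given as the dict that the camera call returned (one of the last four; its "shot" number tells which), for a name from the list of things; names that differ only in an ending like _2 or _b are one class to them, and where a whole thing is asked for, a point or a joint stands for the part that bears it (a point fixed in the world has none). Each returns a list of dicts, best first, with "conf" (0 to 1); they miss things now and then, are a little off and sometimes report something else, mostly with a low value. They report only what shows in the picture. A call takes as long as a camera call.
- optics.search_frame(name, picture): "uv" ([column, row] in pixels, amid what is visible of it).
- optics.trace(name, picture): "pixels" (384x512 bool, what is visible of it) and "uv" ([column, row] in pixels, amid what is visible of it).
The state is a dict: "t": time; "q": joint angles; "qd": joint speeds; "joint_torque": joint torques, N m; "tool_pos": TCP position; "tool_rot": TCP orientation; "force": force on the tool from outside, world axes, zero at the start; "torque": the same for the moment, N m; "opening": finger opening in m; "finger_force": force on a finger pad.
Only numpy, scipy, OpenCV 4.12 (cv2) and the standard library are available. Lean on these libraries where they do the work, as an engineer would, in place of code of your own. Each camera call takes 0.05 s, during which the arm holds its last target. There are 200 camera calls.

## Working session

There is one attempt and no reset: what is moved stays moved. The work goes in short steps, Python scripts to look and compute and a tool call to move; the robot and the scene stay as the last step left them, time stands still between calls to the robot, and variables do not carry over. Pictures are saved under pics/ and viewed, at most 10 in all, crops included, and the job is handed in when it is done.

Besides the shell and the picture viewer there is one more tool, called as a command line: name --argument value ..., lists and objects as JSON in quotes. play_rows: Moves the arm, as the interface text tells. Its arguments: {"type":"object","properties":{"rows":{"type":"array"},"force":{"type":"number"}},"required":["rows"]}

```bash
mkdir -p pics; ls
cat > h.py <<'E'
import numpy as np,cv2
from workcell import env,optics
def world(c,uv,depth=None,z=None):
    uv=np.atleast_2d(np.asarray(uv,float));K=c["intrinsics"];k1=c["k1"]
    d=(uv-[K[0][2],K[1][2]])/[K[0][0],K[1][1]]
    s=d.copy()
    for _ in range(20): s=d/(1+k1*(s**2).sum(1,keepdims=True))
    r=np.c_[s,np.ones(len(s))];R=np.asarray(c["rotation"]);p=np.asarray(c["position"])
    if z is not None:
        w=r@R.T; return p+w*((z-p[2])/w[:,2])[:,None]
    return p+(r*np.asarray(depth)[:,None])@R.T
def cloud(c,m):
    v,u=np.nonzero(m&(c["depth"]>0)); return world(c,np.c_[u,v],c["depth"][v,u])
E
cat > m.py <<'E'
from h import *
np.set_printoptions(precision=4,suppress=True)
s=env.observe();print(s["t"],s["tool_pos"],s["tool_rot"],s["opening"],s["force"])
for n in ["top","scene"]:
    c=optics.camera(n);cv2.imwrite(f"pics/{n}0.png",c["pixels"]);print(n,c["position"])
    for k in ["case_a","stand","log_book","vial","weight","tape_roll"]:
        for d in optics.trace(k,c):
            P=cloud(c,d["pixels"])
            if len(P)<20: print(k,d["conf"],d["uv"],"few");continue
            zt=np.percentile(P[:,2],90);T=P[abs(P[:,2]-zt)<.006]
            (cx,cy),(w,h),a=cv2.minAreaRect(T[:,:2].astype(np.float32))
            print(k,round(d["conf"],2),np.round(d["uv"]),"ztop %.3f c %.3f %.3f size %.3f %.3f ang %.1f"%(zt,cx,cy,w,h,a),len(T))
E
python3 m.py
```

```text
pics
0.0 [ 0.2834 -0.6669  0.2494] [[ 0.9203  0.3912 -0.0007]
 [ 0.3912 -0.9203  0.0014]
 [-0.0001 -0.0015 -1.    ]] 0.08497490200570983 [-0.2684 -0.6018 -0.8981]
top [0.4909 0.0194 1.1708]
case_a 0.77 [270. 157.] ztop 0.050 c 0.671 -0.033 size 0.140 0.065 ang 74.5 1024
case_a 0.59 [211. 164.] ztop 0.050 c 0.655 0.132 size 0.065 0.140 ang 17.0 1027
case_a 0.55 [271. 247.] ztop 0.050 c 0.429 -0.029 size 0.064 0.140 ang 76.6 1079
case_a 0.4 [186. 232.] ztop 0.010 c 0.461 0.201 size 0.089 0.164 ang 72.5 1435
stand 0.9 [185. 233.] ztop 0.010 c 0.461 0.201 size 0.087 0.163 ang 72.3 1393
stand 0.61 [359. 228.] ztop 0.014 c 0.474 -0.286 size 0.210 0.153 ang 12.4 3482
log_book 0.56 [358. 229.] ztop 0.014 c 0.474 -0.286 size 0.210 0.153 ang 12.4 3473
vial 0.51 [154. 168.] ztop 0.062 c 0.641 0.300 size 0.022 0.019 ang 89.8 53
tape_roll 0.84 [250. 120.] ztop 0.026 c 0.770 0.033 size 0.071 0.072 ang 71.3 286
scene [-0.0265  0.707   0.4915]
case_a 0.82 [245. 184.] ztop 0.049 c 0.664 -0.024 size 0.154 0.081 ang 76.5 498
case_a 0.72 [210. 212.] ztop 0.049 c 0.651 0.134 size 0.067 0.142 ang 16.4 673
case_a 0.56 [315. 214.] ztop 0.049 c 0.425 -0.026 size 0.067 0.142 ang 77.1 722
case_a 0.49 [162. 239.] ztop 0.062 c 0.636 0.302 size 0.021 0.019 ang 11.0 58
stand 0.62 [249. 260.] ztop 0.010 c 0.456 0.205 size 0.087 0.162 ang 73.4 1646
stand 0.45 [210. 210.] ztop 0.049 c 0.651 0.134 size 0.065 0.142 ang 16.4 652
log_book 0.82 [347. 184.] ztop 0.013 c 0.470 -0.287 size 0.212 0.159 ang 12.8 1368
vial 0.5 [160. 237.] ztop 0.062 c 0.636 0.302 size 0.021 0.019 ang 11.0 56
weight 0.6 [149. 231.] ztop 0.032 c 0.705 0.295 size 0.014 0.021 ang 7.5 38
weight 0.46 [249. 258.] ztop 0.010 c 0.456 0.204 size 0.086 0.162 ang 72.7 1657
tape_roll 0.58 [205. 187.] ztop 0.025 c 0.769 0.038 size 0.067 0.062 ang 74.7 113
```

View picture.

View pics/top0.png

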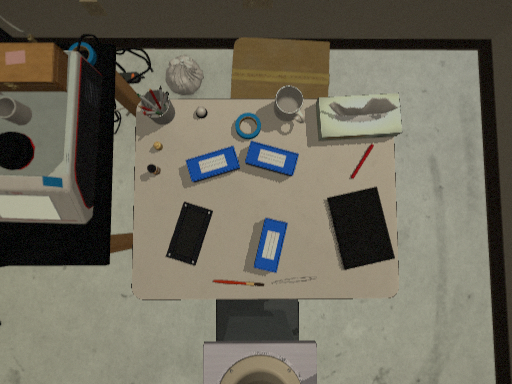

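View pics/scene0.png

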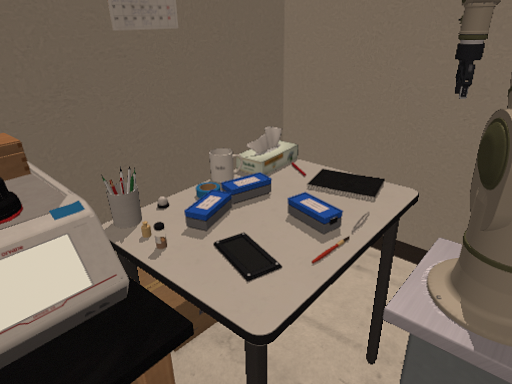

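The top view shows the cases at pixels (271,158), (212,164) and (270,246), the stand at (189,233) and the book at (361,228). The vial (153,169), the weight (157,147) and the tape (248,125) are all clear of the grasps.

```bash
cat > plan.py <<'E'
import sys,json
from h import *
# plan.py jaw  x y z yaw n [x y z yaw n ...]: prints rows; yaw = world angle of tool x
a=[float(v) for v in sys.argv[1:]];jaw=a[0]
s=env.observe();R=np.array(s["tool_rot"]);p=np.array(s["tool_pos"]);y=np.degrees(np.arctan2(R[1,0],R[0,0]))
print("now t=%.2f"%s["t"],p.round(4),"yaw %.1f"%y,"tilt %.2f"%np.degrees(np.arccos(-R[2,2])))
rows=[]
for i in range(1,len(a),5):
    T=np.array(a[i:i+3]);Y,n=a[i+3],int(a[i+4]);p0=p.copy();y0=y;dy=Y-y0
    for k in range(1,n+1):
        f=k/n;d=p0+(T-p0)*f-p
        c,q=np.cos(np.radians(y)),np.sin(np.radians(y));M=np.array([[c,q,0],[q,-c,0],[0,0,-1]])
        sh=np.round(M.T@d*100,1)
        t=round(-(y0+dy*f-y)/6,1)
        rows.append([jaw,(sh+0).tolist(),t+0]);p=p+M@sh/100;y-=6*t
for i in range(0,len(rows),8):print(json.dumps(rows[i:i+8]))
print("end",p.round(4),round(y,1))
E
python3 plan.py 1 0.46 -0.03 0.25 166.6 24
```

```text
now t=0.70 [ 0.2836 -0.6673  0.2503] yaw 23.0 tilt 0.00
[[1.0, [1.7, -2.2, 0.0], -1.0], [1.0, [1.9, -1.9, 0.0], -1.0], [1.0, [2.2, -1.8, 0.0], -1.0], [1.0, [2.3, -1.5, 0.0], -1.0], [1.0, [2.4, -1.3, 0.0], -1.0], [1.0, [2.6, -1.0, 0.0], -1.0], [1.0, [2.6, -0.7, 0.0], -1.0], [1.0, [2.7, -0.5, 0.0], -1.0]]
[[1.0, [2.8, -0.1, 0.0], -1.0], [1.0, [2.7, 0.1, 0.0], -1.0], [1.0, [2.8, 0.4, 0.0], -1.0], [1.0, [2.6, 0.7, 0.0], -1.0], [1.0, [2.6, 1.0, 0.0], -1.0], [1.0, [2.5, 1.2, 0.0], -1.0], [1.0, [2.3, 1.5, 0.0], -1.0], [1.0, [2.2, 1.7, 0.0], -1.0]]
[[1.0, [1.9, 1.9, 0.0], -1.0], [1.0, [1.8, 2.1, 0.0], -0.9], [1.0, [1.5, 2.3, 0.0], -1.0], [1.0, [1.3, 2.5, 0.0], -1.0], [1.0, [1.1, 2.5, 0.0], -1.0], [1.0, [0.7, 2.7, 0.0], -1.0], [1.0, [0.5, 2.7, 0.0], -1.0], [1.0, [0.2, 2.7, 0.0], -1.0]]
end [ 0.4602 -0.0303  0.2503] 166.4
```

play_rows --rows '[[1.0,[1.7,-2.2,0.0],-1.0],[1.0,[1.9,-1.9,0.0],-1.0],[1.0,[2.2,-1.8,0.0],-1.0],[1.0,[2.3,-1.5,0.0],-1.0],[1.0,[2.4,-1.3,0.0],-1.0],[1.0,[2.6,-1.0,0.0],-1.0],[1.0,[2.6,-0.7,0.0],-1.0],[1.0,[2.7,-0.5,0.0],-1.0]]'

```text
t: 1.37
tool_pos: [0.3422, -0.4539, 0.2505]
tool_rot: [[0.32, 0.947, 0.0], [0.947, -0.32, -0.001], [-0.0, 0.0, -1.0]]
force: [0.3, 0.2, 0.3]
opening: 0.0854
finger_force: 0.0
```

play_rows --rows '[[1.0,[2.8,-0.1,0.0],-1.0],[1.0,[2.7,0.1,0.0],-1.0],[1.0,[2.8,0.4,0.0],-1.0],[1.0,[2.6,0.7,0.0],-1.0],[1.0,[2.6,1.0,0.0],-1.0],[1.0,[2.5,1.2,0.0],-1.0],[1.0,[2.3,1.5,0.0],-1.0],[1.0,[2.2,1.7,0.0],-1.0]]'

```text
t: 2.03
tool_pos: [0.4016, -0.241, 0.2506]
tool_rot: [[-0.489, 0.872, 0.001], [0.872, 0.489, -0.001], [-0.001, 0.0, -1.0]]
force: [1.1, -0.2, -0.2]
opening: 0.0855
finger_force: 0.0
```

play_rows --rows '[[1.0,[1.9,1.9,0.0],-1.0],[1.0,[1.8,2.1,0.0],-0.9],[1.0,[1.5,2.3,0.0],-1.0],[1.0,[1.3,2.5,0.0],-1.0],[1.0,[1.1,2.5,0.0],-1.0],[1.0,[0.7,2.7,0.0],-1.0],[1.0,[0.5,2.7,0.0],-1.0],[1.0,[0.2,2.7,0.0],-1.0]]'

```text
t: 2.7
tool_pos: [0.4605, -0.029, 0.2506]
tool_rot: [[-0.973, 0.23, 0.001], [0.23, 0.973, -0.0], [-0.001, -0.0, -1.0]]
force: [0.5, -0.4, -0.1]
opening: 0.0853
finger_force: 0.0
```

```bash
cat > w.py <<'E'
from h import *
np.set_printoptions(precision=4,suppress=True)
import sys
c=optics.camera("wrist");cv2.imwrite(f"pics/w{sys.argv[1]}.png",c["pixels"])
s=env.observe();print(s["t"],s["tool_pos"],np.degrees(np.arctan2(s["tool_rot"][1][0],s["tool_rot"][0][0])),s["q"],"cam",c["position"])
for k in sys.argv[2:]:
    for d in optics.trace(k,c):
        P=cloud(c,d["pixels"])
        if len(P)<50: print(k,d["conf"],d["uv"],"few");continue
        zt=np.percentile(P[:,2],90);T=P[abs(P[:,2]-zt)<.006]
        (cx,cy),(w,h),a=cv2.minAreaRect(T[:,:2].astype(np.float32))
        if w<h:w,h,a=h,w,a+90
        print(k,round(d["conf"],2),np.round(d["uv"]),"ztop %.4f c %.4f %.4f size %.4f %.4f long %.1f"%(zt,cx,cy,w,h,a),len(T))
E
python3 w.py 1 case_a stand
```

```text
2.75 [ 0.4623 -0.0239  0.2512] 167.39642723777374 [ 30.7688  21.4528 -45.2624 123.0641  22.0335  43.3911  48.6344] cam [ 0.3824 -0.0107  0.3741]
case_a 0.82 [247. 123.] ztop 0.0500 c 0.4258 -0.0299 size 0.1384 0.0649 long 166.6 7615
case_a 0.76 [417. 255.] ztop 0.0488 c 0.6454 0.1530 size 0.0932 0.0654 long 107.2 2840
case_a 0.69 [281. 297.] ztop 0.0495 c 0.6676 -0.0346 size 0.1401 0.0662 long 74.4 4214
stand 0.81 [429. 101.] ztop 0.0096 c 0.4576 0.1992 size 0.1645 0.0891 long 162.6 8835
```

```bash
python3 plan.py 1 0.4265 -0.0295 0.13 166.6 6 0.4265 -0.0295 0.03 166.6 6
```

```text
now t=2.85 [ 0.4607 -0.0284  0.2505] yaw 166.6 tilt 0.07
[[1.0, [0.6, -0.1, 2.0], 0.0], [1.0, [0.5, -0.2, 2.0], 0.0], [1.0, [0.6, -0.1, 2.0], 0.0], [1.0, [0.5, -0.2, 2.0], 0.0], [1.0, [0.6, -0.1, 2.0], 0.0], [1.0, [0.5, -0.2, 2.1], 0.0], [1.0, [0.0, 0.0, 1.7], 0.0], [1.0, [0.0, 0.0, 1.6], 0.0]]
[[1.0, [0.0, 0.0, 1.7], 0.0], [1.0, [0.0, 0.0, 1.6], 0.0], [1.0, [0.0, 0.0, 1.7], 0.0], [1.0, [0.0, 0.0, 1.7], 0.0]]
end [ 0.4265 -0.0296  0.0295] 166.6
```

play_rows --rows '[[1.0,[0.6,-0.1,2.0],0.0],[1.0,[0.5,-0.2,2.0],0.0],[1.0,[0.6,-0.1,2.0],0.0],[1.0,[0.5,-0.2,2.0],0.0],[1.0,[0.6,-0.1,2.0],0.0],[1.0,[0.5,-0.2,2.1],0.0],[1.0,[0.0,0.0,1.7],0.0],[1.0,[0.0,0.0,1.6],0.0]]'

```text
t: 3.52
tool_pos: [0.4252, -0.0327, 0.0954]
tool_rot: [[-0.971, 0.238, -0.001], [0.238, 0.971, -0.001], [0.001, -0.001, -1.0]]
force: [0.5, 0.5, 0.0]
opening: 0.0853
finger_force: 0.0
```

play_rows --rows '[[1.0,[0.0,0.0,1.7],0.0],[1.0,[0.0,0.0,1.6],0.0],[1.0,[0.0,0.0,1.7],0.0],[1.0,[0.0,0.0,1.7],0.0],[1.0,[0,0,0],0],[1.0,[0,0,0],0]]'

```text
t: 4.02
tool_pos: [0.4263, -0.0324, 0.0345]
tool_rot: [[-0.972, 0.236, 0.001], [0.236, 0.972, -0.003], [-0.001, -0.002, -1.0]]
force: [0.5, -0.0, 0.1]
opening: 0.0853
finger_force: 0.0
```

```bash
cat > s.py <<'E'
from h import *
s=env.observe();R=np.array(s["tool_rot"]);print("t %.2f"%s["t"],np.round(s["tool_pos"],4),"yaw %.1f"%np.degrees(np.arctan2(R[1,0],R[0,0])),"F",np.round(s["force"],2),"torque(tool)",np.round(R.T@np.array(s["torque"]),3),"open %.4f ff %.1f"%(s["opening"],s["finger_force"]))
E
python3 s.py
```

```text
t 4.02 [ 0.4263 -0.0324  0.0345] yaw 166.4 F [ 0.49 -0.    0.09] torque(tool) [-0.05   0.073  0.006] open 0.0853 ff 0.0
```

play_rows --rows '[[1.0,[0,0,0.4],0],[0.5,[0,0,0],0],[0.5,[0,0,0],0],[0.5,[0,0,0],0],[0.5,[0,0,0],0],[0.5,[0,0,0],0]]' --force 70

```text
t: 4.52
tool_pos: [0.427, -0.0318, 0.0317]
tool_rot: [[-0.972, 0.236, 0.004], [0.236, 0.972, -0.001], [-0.004, 0.0, -1.0]]
force: [-0.2, 0.2, 6.0]
opening: 0.0628
finger_force: 76.7
```

play_rows --rows '[[0.5,[0,0,0],0],[0.5,[0,0,-1],0],[0.5,[0,0,-2],0],[0.5,[0,0,-3],0],[0.5,[0,0,-3],0],[0.5,[0,0,-2],0],[0.5,[0,0,-1],0],[0.5,[0,0,0],0]]'

```text
t: 5.18
tool_pos: [0.4264, -0.032, 0.153]
tool_rot: [[-0.972, 0.237, 0.004], [0.237, 0.972, -0.001], [-0.004, 0.0, -1.0]]
force: [0.9, 0.1, -3.2]
opening: 0.063
finger_force: 78.7
```

```bash
python3 s.py;python3 w.py 2 case_a stand;python3 s.py
```

```text
t 5.18 [ 0.4264 -0.032   0.153 ] yaw 166.3 F [ 0.87  0.07 -3.16] torque(tool) [-0.006 -0.01   0.012] open 0.0630 ff 78.7
5.2333 [ 0.4262 -0.0322  0.1518] 166.29527059400803 [ 26.075   28.6563 -40.3026 133.2271  38.9151  29.755   30.7377] cam [ 0.3481 -0.0131  0.2763]
case_a 0.76 [253. 213.] ztop 0.1713 c 0.4088 -0.0283 size 0.1062 0.0646 long 166.3 35773
case_a 0.71 [475. 318.] ztop 0.0492 c 0.6517 0.1306 size 0.1396 0.0667 long 107.0 2240
case_a 0.7 [362. 370.] ztop 0.0508 c 0.6612 0.0354 size 0.0182 0.0115 long 3.8 114
stand 0.88 [480. 155.] ztop 0.0094 c 0.4571 0.1977 size 0.1646 0.0859 long 162.9 9996
t 5.33 [ 0.4257 -0.032   0.1504] yaw 166.4 F [ 0.21 -0.27 -3.14] torque(tool) [-0.011 -0.016 -0.037] open 0.0633 ff 78.7
```

play_rows --rows '[[0.5,[-2,0,0],0],[0.5,[-4,0,0],0],[0.5,[-4,0,0],0],[0.5,[-4,0,0],0],[0.5,[0,0,0],0],[0.5,[0,0,0],0]]'

```text
t: 5.83
tool_pos: [0.5635, -0.0645, 0.1489]
tool_rot: [[-0.972, 0.236, -0.0], [0.236, 0.972, 0.0], [0.0, 0.0, -1.0]]
force: [-1.7, 0.7, -4.4]
opening: 0.0634
finger_force: 78.8
```

```bash
python3 s.py
```

```text
t 5.83 [ 0.5635 -0.0645  0.1489] yaw 166.4 F [-1.73  0.68 -4.42] torque(tool) [0.024 0.096 0.001] open 0.0634 ff 78.8
```

play_rows --rows '[[0.5,[0,0,0],0],[0.5,[0,0,0],0]]'

```text
t: 6.0
tool_pos: [0.5608, -0.0639, 0.1499]
tool_rot: [[-0.972, 0.234, -0.001], [0.234, 0.972, -0.001], [0.001, -0.002, -1.0]]
force: [-0.8, -0.0, -4.3]
opening: 0.0631
finger_force: 78.8
```

```bash
python3 s.py
```

```text
t 6.00 [ 0.5608 -0.0639  0.1499] yaw 166.5 F [-0.76 -0.05 -4.32] torque(tool) [0.026 0.033 0.031] open 0.0631 ff 78.8
```

play_rows --rows '[[0.5,[4,0,0],0],[0.5,[4,0,0],0],[0.5,[0,0,0],0],[0.5,[0,0,0],0]]'

```text
t: 6.33
tool_pos: [0.4814, -0.0454, 0.1509]
tool_rot: [[-0.973, 0.232, -0.001], [0.232, 0.973, -0.003], [-0.0, -0.003, -1.0]]
force: [0.6, 0.6, -3.9]
opening: 0.0629
finger_force: 78.8
```

```bash
python3 s.py
```

```text
t 6.33 [ 0.4814 -0.0454  0.1509] yaw 166.6 F [ 0.59  0.58 -3.92] torque(tool) [ 0.    -0.118  0.014] open 0.0629 ff 78.8
```

play_rows --rows '[[0.5,[0,0,0],0],[0.5,[0,0,0],0]]'

```text
t: 6.5
tool_pos: [0.4856, -0.0456, 0.151]
tool_rot: [[-0.972, 0.235, 0.003], [0.235, 0.972, -0.001], [-0.003, -0.001, -1.0]]
force: [0.2, 0.2, -3.0]
opening: 0.0631
finger_force: 78.9
```

```bash
python3 s.py
```

```text
t 6.50 [ 0.4856 -0.0456  0.151 ] yaw 166.4 F [ 0.17  0.17 -2.97] torque(tool) [0.033 0.002 0.04 ] open 0.0631 ff 78.9
```

play_rows --rows '[[0.5,[0,0,0],0],[0.5,[0,0,0],0]]'

```text
t: 6.67
tool_pos: [0.4854, -0.0457, 0.1507]
tool_rot: [[-0.972, 0.235, 0.002], [0.235, 0.972, -0.001], [-0.002, -0.001, -1.0]]
force: [0.7, 0.4, -4.2]
opening: 0.0632
finger_force: 78.9
```

```bash
python3 s.py
```

```text
t 6.67 [ 0.4854 -0.0457  0.1507] yaw 166.4 F [ 0.7   0.36 -4.21] torque(tool) [0.028 0.001 0.036] open 0.0632 ff 78.9
```

play_rows --rows '[[0.5,[-4,0,0],0],[0.5,[-4,0,0],0],[0.5,[4,0,0],0],[0.5,[4,0,0],0],[0.5,[-4,0,0],0],[0.5,[-4,0,0],0],[0.5,[0,0,0],0],[0.5,[0,0,0],0]]'

```text
t: 7.33
tool_pos: [0.5648, -0.0649, 0.1506]
tool_rot: [[-0.972, 0.237, 0.004], [0.237, 0.972, -0.0], [-0.004, 0.001, -1.0]]
force: [-0.6, 0.0, -3.8]
opening: 0.0629
finger_force: 79.5
```

```bash
python3 s.py
```

```text
t 7.33 [ 0.5648 -0.0649  0.1506] yaw 166.3 F [-0.64  0.04 -3.78] torque(tool) [-0.01   0.028 -0.061] open 0.0629 ff 79.5
```

play_rows --rows '[[0.5,[0,0,0],0]]'

```text
t: 7.42
tool_pos: [0.5628, -0.0646, 0.1506]
tool_rot: [[-0.972, 0.236, 0.001], [0.236, 0.972, -0.001], [-0.002, -0.001, -1.0]]
force: [-0.2, -0.2, -3.6]
opening: 0.0633
finger_force: 79.5
```

```bash
python3 s.py
```

```text
t 7.42 [ 0.5628 -0.0646  0.1506] yaw 166.4 F [-0.23 -0.18 -3.57] torque(tool) [ 0.051 -0.003 -0.071] open 0.0633 ff 79.5
```

play_rows --rows '[[0.5,[0,0,0],0]]'

```text
t: 7.5
tool_pos: [0.5622, -0.0644, 0.1507]
tool_rot: [[-0.972, 0.235, 0.001], [0.235, 0.972, -0.001], [-0.001, -0.001, -1.0]]
force: [-1.1, 0.0, -4.1]
opening: 0.0631
finger_force: 79.5
```

```bash
python3 s.py
```

```text
t 7.50 [ 0.5622 -0.0644  0.1507] yaw 166.4 F [-1.12  0.01 -4.09] torque(tool) [-0.064  0.028  0.015] open 0.0631 ff 79.5
```

play_rows --rows '[[0.5,[0,0,0],0]]'

```text
t: 7.58
tool_pos: [0.5621, -0.0644, 0.1509]
tool_rot: [[-0.972, 0.235, 0.001], [0.235, 0.972, -0.002], [-0.002, -0.001, -1.0]]
force: [0.4, -0.2, -3.7]
opening: 0.0631
finger_force: 79.5
```

```bash
python3 s.py
```

```text
t 7.58 [ 0.5621 -0.0644  0.1509] yaw 166.4 F [ 0.39 -0.17 -3.68] torque(tool) [-0.017 -0.006  0.031] open 0.0631 ff 79.5
```

play_rows --rows '[[0.5,[0,0,0],0]]'

```text
t: 7.67
tool_pos: [0.5622, -0.0644, 0.151]
tool_rot: [[-0.972, 0.235, 0.002], [0.235, 0.972, -0.002], [-0.002, -0.001, -1.0]]
force: [-0.1, -0.1, -3.5]
opening: 0.0631
finger_force: 79.5
```

```bash
python3 s.py
```

```text
t 7.67 [ 0.5622 -0.0644  0.151 ] yaw 166.4 F [-0.06 -0.07 -3.5 ] torque(tool) [-0.015  0.069  0.005] open 0.0631 ff 79.5
```

```bash
cat > samp.py <<'E'
from h import *
import sys
o=[]
for i in range(int(sys.argv[1])):
    optics.camera("wrist");s=env.observe();R=np.array(s["tool_rot"])
    o.append(np.r_[s["t"],(R.T@np.array(s["force"]))[0],(R.T@np.array(s["torque"]))[1],s["force"][2]])
o=np.array(o);print("Fx",o[:,1].round(1));print("Ty",o[:,2].round(3),"mean %.3f sd %.3f Fz %.2f"%(o[2:,2].mean(),o[2:,2].std(),o[:,3].mean()),"t %.2f"%o[-1,0])
E
echo
```

```text
(no output)
```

play_rows --rows '[[0.5,[4,0,0],0],[0.5,[4,0,0],0],[0.5,[0,0,0],0],[0.5,[0,0,0],0]]'

```text
t: 8.0
tool_pos: [0.4824, -0.0455, 0.1511]
tool_rot: [[-0.972, 0.233, 0.0], [0.233, 0.972, -0.003], [-0.001, -0.003, -1.0]]
force: [1.4, 0.5, -2.6]
opening: 0.063
finger_force: 79.5
```

```bash
python3 samp.py 12
```

```text
Fx [-1.3  0.3 -0.7 -0.2 -0.4 -0.1  0.3 -0.  -0.4  0.1 -0.1  0.6]
Ty [-0.083 -0.037 -0.003 -0.02   0.015 -0.02  -0.025 -0.013 -0.016 -0.01
 -0.004 -0.013] mean -0.011 sd 0.011 Fz -3.77 t 8.60
```

play_rows --rows '[[0.5,[-4,0,0],0],[0.5,[-4,0,0],0],[0.5,[0,0,0],0],[0.5,[0,0,0],0]]'

```text
t: 8.93
tool_pos: [0.5643, -0.0649, 0.1506]
tool_rot: [[-0.972, 0.237, 0.003], [0.237, 0.972, -0.001], [-0.003, 0.0, -1.0]]
force: [-1.4, 0.9, -3.9]
opening: 0.0634
finger_force: 79.5
```

```bash
python3 samp.py 12
```

```text
Fx [ 1.5  0.5  0.6 -0.2  0.2 -0.2 -1.1 -1.  -0.2  0.2  0.3  1.2]
Ty [ 0.082  0.069 -0.018  0.008  0.059  0.004  0.024 -0.034 -0.029  0.08
  0.014  0.001] mean 0.011 sd 0.035 Fz -3.57 t 9.53
```

```bash
python3 plan.py 0.5 0.50 0.06 0.20 162.6 6
```

```text
now t=9.53 [ 0.5624 -0.0645  0.151 ] yaw 166.4 tilt 0.14
[[0.5, [1.5, 1.8, -0.8], 0.1], [0.5, [1.5, 1.7, -0.8], 0.1], [0.5, [1.5, 1.8, -0.8], 0.1], [0.5, [1.6, 1.7, -0.9], 0.1], [0.5, [1.6, 1.7, -0.8], 0.1], [0.5, [1.6, 1.7, -0.8], 0.1]]
end [0.4996 0.0602 0.2   ] 162.8
```

play_rows --rows '[[0.5,[1.5,1.8,-0.8],0.1],[0.5,[1.5,1.7,-0.8],0.1],[0.5,[1.5,1.8,-0.8],0.1],[0.5,[1.6,1.7,-0.9],0.1],[0.5,[1.6,1.7,-0.8],0.1],[0.5,[1.6,1.7,-0.8],0.1],[0.5,[0,0,0],0],[0.5,[0,0,0],0]]'

```text
t: 10.2
tool_pos: [0.4995, 0.0615, 0.2004]
tool_rot: [[-0.956, 0.293, 0.003], [0.293, 0.956, -0.002], [-0.004, -0.001, -1.0]]
force: [0.3, -1.2, -3.7]
opening: 0.0631
finger_force: 79.6
```

```bash
python3 samp.py 3; python3 w.py 3 stand case_a;python3 w.py 3 stand; python3 plan.py 0.5 0.458 0.200 0.20 162.6 6 0.458 0.200 0.08 162.6 6
```

```text
Fx [ 0.1  0.  -0.6]
Ty [ 0.035 -0.027  0.077] mean 0.077 sd 0.000 Fz -4.11 t 10.35
10.4 [0.4999 0.0592 0.1993] 162.72483729535614 [ 18.1298  28.9877 -43.8386 121.4435  30.9586  41.0405  26.4918] cam [0.4232 0.0831 0.3228]
stand 0.62 [374.  72.] ztop 0.0097 c 0.4578 0.1997 size 0.1636 0.0890 long 162.5 12612
case_a 0.88 [382. 252.] ztop 0.0490 c 0.6392 0.1689 size 0.0641 0.0595 long 16.8 2599
case_a 0.82 [253. 212.] ztop 0.2178 c 0.4826 0.0643 size 0.1063 0.0645 long 162.7 35991
case_a 0.56 [490. 220.] ztop 0.0614 c 0.6367 0.2943 size 0.0223 0.0154 long 170.6 258
10.55 [0.4998 0.0595 0.1993] 162.7356091611221 [ 18.1273  28.9904 -43.8706 121.4477  30.948   41.0368  26.4786] cam [0.4232 0.0832 0.3228]
stand 0.62 [374.  71.] ztop 0.0097 c 0.4574 0.1995 size 0.1639 0.0889 long 162.4 12633
now t=10.60 [0.4998 0.0597 0.1994] yaw 162.7 tilt 0.11
[[0.5, [1.4, 2.0, 0.0], 0.0], [0.5, [1.3, 2.1, 0.0], 0.0], [0.5, [1.4, 2.0, 0.0], 0.0], [0.5, [1.3, 2.0, 0.0], 0.0], [0.5, [1.4, 2.0, -0.1], 0.0], [0.5, [1.4, 2.1, 0.0], 0.0], [0.5, [0.0, 0.0, 2.0], 0.0], [0.5, [0.0, 0.0, 2.0], 0.0]]
[[0.5, [0.0, 0.0, 2.0], 0.0], [0.5, [0.0, 0.0, 2.0], 0.0], [0.5, [0.0, 0.0, 2.0], 0.0], [0.5, [0.0, 0.0, 2.0], 0.0]]
end [0.4576 0.2005 0.0804] 162.7
```

View pics/w3.png

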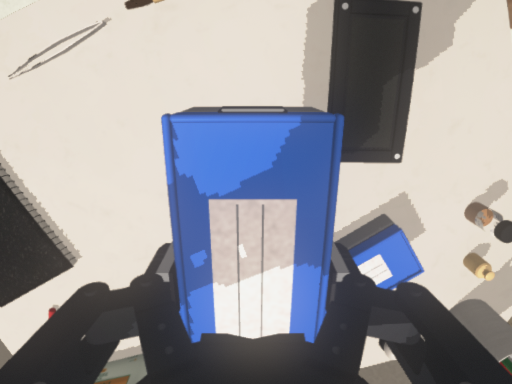

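```bash
python3 plan.py 0.5 0.4587 0.1995 0.20 162.5 7 0.4587 0.1995 0.054 162.5 7
```

```text
now t=10.60 [0.4998 0.0597 0.1994] yaw 162.7 tilt 0.11
[[0.5, [1.2, 1.7, 0.0], 0.0], [0.5, [1.1, 1.8, 0.0], 0.0], [0.5, [1.2, 1.7, 0.0], 0.0], [0.5, [1.1, 1.7, 0.0], 0.0], [0.5, [1.2, 1.8, 0.0], 0.0], [0.5, [1.1, 1.7, -0.1], 0.0], [0.5, [1.2, 1.7, 0.0], 0.0], [0.5, [0.0, 0.0, 2.1], 0.0]]
[[0.5, [0.0, 0.0, 2.1], 0.0], [0.5, [0.0, 0.0, 2.1], 0.0], [0.5, [0.0, 0.0, 2.1], 0.0], [0.5, [0.0, 0.0, 2.1], 0.0], [0.5, [0.0, 0.0, 2.0], 0.0], [0.5, [0.0, 0.0, 2.1], 0.0]]
end [0.4583 0.1992 0.0544] 162.7
```

play_rows --rows '[[0.5,[1.2,1.7,0.0],0.0],[0.5,[1.1,1.8,0.0],0.0],[0.5,[1.2,1.7,0.0],0.0],[0.5,[1.1,1.7,0.0],0.0],[0.5,[1.2,1.8,0.0],0.0],[0.5,[1.1,1.7,-0.1],0.0],[0.5,[1.2,1.7,0.0],0.0],[0.5,[0.0,0.0,2.1],0.0]]'

```text
t: 11.27
tool_pos: [0.4586, 0.2053, 0.1822]
tool_rot: [[-0.956, 0.292, 0.007], [0.292, 0.956, 0.004], [-0.006, 0.006, -1.0]]
force: [1.3, 0.8, -3.8]
opening: 0.0633
finger_force: 79.8
```

play_rows --rows '[[0.5,[0.0,0.0,2.1],0.0],[0.5,[0.0,0.0,2.1],0.0],[0.5,[0.0,0.0,2.1],0.0],[0.5,[0.0,0.0,2.1],0.0],[0.5,[0.0,0.0,2.0],0.0],[0.5,[0.0,0.0,2.1],0.0],[0.5,[0,0,0],0],[0.5,[0,0,0],0]]'

```text
t: 11.93
tool_pos: [0.458, 0.1996, 0.0538]
tool_rot: [[-0.955, 0.295, 0.0], [0.295, 0.955, -0.003], [-0.001, -0.002, -1.0]]
force: [0.6, 0.4, -3.2]
opening: 0.0628
finger_force: 79.3
```

```bash
python3 s.py; python3 w.py 4 stand case_a; python3 plan.py 0.5 0.4587 0.1995 0.054 162.5 2
```

```text
t 11.93 [0.458  0.1996 0.0538] yaw 162.8 F [ 0.63  0.41 -3.24] torque(tool) [-0.042 -0.031 -0.01 ] open 0.0628 ff 79.3
11.9833 [0.4584 0.1999 0.0547] 162.82884369238909 [-11.4929  40.1333 -27.0583 127.9495  49.8255  22.7342  -7.5173] cam [0.3814 0.2234 0.1774]
stand 0.87 [256.  93.] ztop 0.0102 c 0.3871 0.2225 size 0.0877 0.0156 long 72.8 3769
case_a 0.71 [250. 213.] ztop 0.0723 c 0.4401 0.2043 size 0.1059 0.0656 long 162.4 35955
now t=12.08 [0.4589 0.1999 0.0554] yaw 162.8 tilt 0.18
[[0.5, [0.0, 0.0, 0.1], 0.0], [0.5, [0.0, 0.0, 0.0], 0.0]]
end [0.4589 0.1999 0.0544] 162.8
```

play_rows --rows '[[0.5,[-0.1,0.1,0.4],0.0],[0.5,[0.0,0.0,0.4],0.0],[0.5,[0.0,0.0,0.4],0.0],[0.5,[0.0,0.0,0.3],0.0],[0.5,[0.0,0.0,0.2],0.0],[0.5,[0,0,0],0],[0.5,[0,0,0],0]]'

```text
t: 12.67
tool_pos: [0.4596, 0.2001, 0.0378]
tool_rot: [[-0.955, 0.295, 0.003], [0.295, 0.955, -0.002], [-0.003, -0.001, -1.0]]
force: [-1.0, -0.8, 7.6]
opening: 0.0635
finger_force: 80.7
```

```bash
python3 s.py; python3 w.py 5 stand case_a;python3 s.py
```

```text
t 12.67 [0.4596 0.2001 0.0378] yaw 162.8 F [-0.98 -0.78  7.57] torque(tool) [ 0.224  0.141 -0.03 ] open 0.0635 ff 80.7
12.7167 [0.4596 0.2001 0.0378] 162.81564216085886 [-13.3932  41.5779 -24.3245 128.2547  52.5336  20.366   -9.9755] cam [0.3827 0.2239 0.1612]
stand 0.87 [251.  91.] ztop 0.0102 c 0.3874 0.2224 size 0.0878 0.0168 long 73.2 4780
case_a 0.93 [251. 212.] ztop 0.0562 c 0.4422 0.2053 size 0.1060 0.0673 long 162.8 35984
t 12.82 [0.4596 0.2001 0.0378] yaw 162.8 F [-2.24 -2.81  7.07] torque(tool) [0.187 0.134 0.058] open 0.0630 ff 80.7
```

play_rows --rows '[[1.0,[0,0,0],0],[1.0,[0,0,0],0],[1.0,[0,0,0],0],[1.0,[0,0,0],0],[1.0,[0,0,-1.5],0],[1.0,[0,0,-3],0],[1.0,[0,0,-4],0],[1.0,[0,0,-4],0]]'

```text
t: 13.48
tool_pos: [0.4583, 0.2003, 0.1632]
tool_rot: [[-0.956, 0.295, -0.001], [0.295, 0.956, -0.002], [0.001, -0.002, -1.0]]
force: [0.1, 0.7, -0.1]
opening: 0.0858
finger_force: 0.0
```

```bash
cat >> plan.py <<'E'
E
python3 plan.py 1 0.478 0.190 0.26 150 4 0.60 0.130 0.25 107 7
```

```text
now t=13.48 [0.4583 0.2003 0.1632] yaw 162.9 tilt 0.13
[[1.0, [-0.5, -0.1, -2.4], 0.5], [1.0, [-0.6, -0.1, -2.4], 0.6], [1.0, [-0.5, 0.0, -2.5], 0.5], [1.0, [-0.6, 0.0, -2.4], 0.5], [1.0, [-1.9, 0.1, 0.1], 1.0], [1.0, [-2.0, 0.3, 0.2], 1.1], [1.0, [-1.8, 0.6, 0.1], 1.0], [1.0, [-1.8, 0.7, 0.2], 1.0]]
[[1.0, [-1.7, 0.9, 0.1], 1.1], [1.0, [-1.6, 1.1, 0.2], 1.0], [1.0, [-1.5, 1.3, 0.1], 1.0]]
end [0.6    0.13   0.2502] 107.1
```

play_rows --rows '[[1.0,[-0.5,-0.1,-2.4],0.5],[1.0,[-0.6,-0.1,-2.4],0.6],[1.0,[-0.5,0.0,-2.5],0.5],[1.0,[-0.6,0.0,-2.4],0.5],[1.0,[0,0,0],0],[1.0,[0,0,0],0]]'

```text
t: 13.98
tool_pos: [0.4795, 0.1903, 0.2604]
tool_rot: [[-0.867, 0.497, 0.004], [0.497, 0.867, -0.001], [-0.004, 0.001, -1.0]]
force: [0.4, 0.1, -0.8]
opening: 0.0855
finger_force: 0.0
```

```bash
python3 w.py 6 stand case_a; python3 plan.py 1 0.655 0.131 0.25 107 9
```

```text
14.0333 [0.4788 0.19   0.2594] 150.21852563115394 [  4.2562  24.4828 -43.9457 116.5115  23.1205  47.6805   7.1946] cam [0.4095 0.2302 0.3837]
stand 0.71 [270.  97.] ztop 0.0103 c 0.4567 0.2000 size 0.1619 0.0885 long 162.5 1869
case_a 0.89 [193. 319.] ztop 0.0490 c 0.6619 -0.0002 size 0.1115 0.0525 long 83.4 1295
case_a 0.89 [277. 280.] ztop 0.0495 c 0.6523 0.1311 size 0.1407 0.0656 long 107.0 4232
case_a 0.65 [250. 132.] ztop 0.0561 c 0.4583 0.2000 size 0.1393 0.0647 long 163.0 7303
now t=14.13 [0.4782 0.1901 0.2584] yaw 150.3 tilt 0.13
[[1.0, [-2.0, 0.4, 0.1], 0.8], [1.0, [-2.0, 0.6, 0.1], 0.8], [1.0, [-2.0, 0.7, 0.1], 0.8], [1.0, [-1.8, 0.9, 0.1], 0.8], [1.0, [-1.8, 1.1, 0.1], 0.8], [1.0, [-1.7, 1.2, 0.1], 0.8], [1.0, [-1.6, 1.3, 0.1], 0.8], [1.0, [-1.5, 1.5, 0.0], 0.8]]
[[1.0, [-1.3, 1.5, 0.1], 0.8]]
end [0.6547 0.131  0.2504] 107.1
```

```bash
python3 plan.py 1 0.6525 0.131 0.15 107 9 .6525 .131 .03 107 5
```

```text
now t=14.13 [0.4782 0.1901 0.2584] yaw 150.3 tilt 0.13
[[1.0, [-2.0, 0.4, 1.2], 0.8], [1.0, [-2.0, 0.5, 1.2], 0.8], [1.0, [-1.9, 0.8, 1.2], 0.8], [1.0, [-1.8, 0.8, 1.2], 0.8], [1.0, [-1.8, 1.1, 1.2], 0.8], [1.0, [-1.7, 1.1, 1.2], 0.8], [1.0, [-1.5, 1.4, 1.2], 0.8], [1.0, [-1.5, 1.4, 1.2], 0.8]]
[[1.0, [-1.3, 1.5, 1.2], 0.8], [1.0, [0.0, 0.0, 2.4], 0.0], [1.0, [0.0, 0.0, 2.4], 0.0], [1.0, [0.0, 0.0, 2.4], 0.0], [1.0, [0.0, 0.0, 2.4], 0.0], [1.0, [0.0, 0.0, 2.4], 0.0]]
end [0.652  0.1312 0.0304] 107.1
```

play_rows --rows '[[1.0,[-2.0,0.4,1.2],0.8],[1.0,[-2.0,0.5,1.2],0.8],[1.0,[-1.9,0.8,1.2],0.8],[1.0,[-1.8,0.8,1.2],0.8],[1.0,[-1.8,1.1,1.2],0.8],[1.0,[-1.7,1.1,1.2],0.8],[1.0,[-1.5,1.4,1.2],0.8],[1.0,[-1.5,1.4,1.2],0.8]]'

```text
t: 14.8
tool_pos: [0.634, 0.1377, 0.1615]
tool_rot: [[-0.369, 0.929, -0.001], [0.929, 0.369, -0.002], [-0.002, -0.001, -1.0]]
force: [0.5, -0.2, 0.4]
opening: 0.0858
finger_force: 0.0
```

play_rows --rows '[[1.0,[-1.3,1.5,1.2],0.8],[1.0,[0,0,0],0],[1.0,[0,0,0],0]]'

```text
t: 15.05
tool_pos: [0.652, 0.1309, 0.1494]
tool_rot: [[-0.293, 0.956, -0.002], [0.956, 0.293, -0.002], [-0.002, -0.002, -1.0]]
force: [-1.1, -0.2, -0.1]
opening: 0.0854
finger_force: 0.0
```

```bash
python3 w.py 7 case_a; python3 plan.py 1 .6525 .131 .03 107 6
```

```text
15.1 [0.6516 0.1316 0.1504] 107.14687605230216 [ -0.1405  38.6989 -25.4124 103.4884  23.2251  43.12   -20.7544] cam [0.6289 0.2078 0.2729]
case_a 0.91 [254. 180.] ztop 0.0503 c 0.6527 0.1309 size 0.1403 0.0644 long 107.0 13571
case_a 0.81 [235. 308.] ztop 0.0497 c 0.6729 -0.0158 size 0.1039 0.0643 long 74.5 3430
case_a 0.59 [66. 54.] ztop 0.0555 c 0.4813 0.1929 size 0.0943 0.0646 long 163.0 9927
now t=15.15 [0.6515 0.1319 0.1511] yaw 107.2 tilt 0.08
[[1.0, [0.0, 0.0, 2.0], 0.0], [1.0, [0.0, 0.0, 2.0], 0.0], [1.0, [-0.1, 0.0, 2.1], 0.0], [1.0, [0.0, 0.0, 2.0], 0.0], [1.0, [0.0, 0.1, 2.0], 0.0], [1.0, [0.0, 0.0, 2.0], 0.0]]
end [0.6528 0.1313 0.0301] 107.2
```

play_rows --rows '[[1.0,[0.0,0.0,2.0],0.0],[1.0,[0.0,0.0,2.0],0.0],[1.0,[-0.1,0.0,2.1],0.0],[1.0,[0.0,0.0,2.0],0.0],[1.0,[0.0,0.1,2.0],0.0],[1.0,[0.0,0.0,2.0],0.0],[1.0,[0,0,0],0],[1.0,[0,0,0],0]]'

```text
t: 15.82
tool_pos: [0.6531, 0.1309, 0.0307]
tool_rot: [[-0.294, 0.956, 0.0], [0.956, 0.294, -0.002], [-0.001, -0.0, -1.0]]
force: [0.8, 0.5, 0.2]
opening: 0.0854
finger_force: 0.0
```

play_rows --rows '[[0.5,[0,0,0],0],[0.5,[0,0,0],0],[0.5,[0,0,0],0],[0.5,[0,0,0],0],[0.5,[0,0,0],0]]'

```text
t: 16.23
tool_pos: [0.6547, 0.1306, 0.0328]
tool_rot: [[-0.293, 0.956, 0.004], [0.956, 0.293, -0.001], [-0.002, 0.003, -1.0]]
force: [-1.9, -0.3, 6.8]
opening: 0.0632
finger_force: 78.2
```

```bash
python3 s.py
```

```text
t 16.23 [0.6547 0.1306 0.0328] yaw 107.0 F [-1.92 -0.31  6.76] torque(tool) [0.587 0.127 0.012] open 0.0632 ff 78.2
```

play_rows --rows '[[0.5,[0,0,-1],0],[0.5,[0,0,-2],0],[0.5,[0,0,-3],0],[0.5,[0,0,-3],0],[0.5,[0,0,-2],0],[0.5,[0,0,-1],0],[0.5,[0,0,0],0],[0.5,[0,0,0],0]]'

```text
t: 16.9
tool_pos: [0.6538, 0.13, 0.1509]
tool_rot: [[-0.292, 0.956, 0.002], [0.956, 0.292, -0.002], [-0.002, 0.002, -1.0]]
force: [-0.3, 0.2, -4.4]
opening: 0.0633
finger_force: 77.7
```

```bash
python3 samp.py 6
```

```text
Fx [-0.2  0.1 -0.4  0.1  0.5 -0.1]
Ty [ 0.021 -0.032  0.035 -0.019  0.057 -0.013] mean 0.015 sd 0.032 Fz -3.25 t 17.20
```

play_rows --rows '[[0.5,[-4,0,0],0],[0.5,[-4,0,0],0],[0.5,[0,0,0],0],[0.5,[0,0,0],0]]'

```text
t: 17.53
tool_pos: [0.6779, 0.0497, 0.1498]
tool_rot: [[-0.287, 0.958, 0.001], [0.958, 0.287, -0.003], [-0.003, -0.0, -1.0]]
force: [0.1, 1.2, -2.8]
opening: 0.0627
finger_force: 77.8
```

```bash
python3 samp.py 12
```

```text
Fx [ 0.5  0.4  1.   0.7 -0.3  0.4 -0.2 -0.2 -1.2  0.1 -0.3  1.2]
Ty [ 0.063  0.057  0.041  0.046  0.02   0.034  0.01   0.006  0.022  0.042
 -0.009  0.013] mean 0.022 sd 0.017 Fz -2.81 t 18.13
```

play_rows --rows '[[0.5,[4,0,0],0],[0.5,[4,0,0],0],[0.5,[0,0,0],0],[0.5,[0,0,0],0]]'

```text
t: 18.47
tool_pos: [0.653, 0.1346, 0.1513]
tool_rot: [[-0.298, 0.955, 0.002], [0.955, 0.298, 0.0], [-0.0, 0.002, -1.0]]
force: [0.4, -0.6, -2.8]
opening: 0.0633
finger_force: 78.1
```

```bash
python3 samp.py 12
```

```text
Fx [-0.9 -2.1 -0.9  0.1  0.2 -0.4  0.8  0.8  0.8 -0.   0.1  0.7]
Ty [-0.053 -0.078 -0.011 -0.012 -0.031 -0.047  0.012 -0.02  -0.024 -0.025
 -0.03   0.008] mean -0.018 sd 0.017 Fz -3.12 t 19.07
```

play_rows --rows '[[0.5,[0,0,2],0],[0.5,[0,0,3],0],[0.5,[0,0,3],0],[0.5,[0,0,2],0],[0.5,[0,0,1],0],[0.5,[0,0,0.5],0],[0.5,[0,0,0.3],0],[0.5,[0,0,0],0]]'

```text
t: 19.73
tool_pos: [0.6546, 0.1306, 0.0336]
tool_rot: [[-0.293, 0.956, 0.003], [0.956, 0.293, -0.001], [-0.002, 0.002, -1.0]]
force: [-0.2, -0.0, -2.9]
opening: 0.0633
finger_force: 78.1
```

```bash
python3 s.py; python3 plan.py 1 .6550 .1300 .15 107 5 .6680 -.034 .15 74.5 7
```

```text
t 19.73 [0.6546 0.1306 0.0336] yaw 107.0 F [-0.15 -0.05 -2.92] torque(tool) [ 0.035  0.067 -0.024] open 0.0633 ff 78.1
now t=19.73 [0.6546 0.1306 0.0336] yaw 107.0 tilt 0.17
[[1.0, [0.0, 0.0, -2.3], 0.0], [1.0, [0.0, 0.0, -2.4], 0.0], [1.0, [0.0, 0.0, -2.3], 0.0], [1.0, [-0.1, 0.0, -2.3], 0.0], [1.0, [0.0, 0.0, -2.3], 0.0], [1.0, [-2.3, -0.5, 0.0], 0.8], [1.0, [-2.3, -0.3, 0.0], 0.7], [1.0, [-2.4, -0.2, 0.0], 0.8]]
[[1.0, [-2.3, 0.1, 0.0], 0.8], [1.0, [-2.3, 0.2, 0.0], 0.8], [1.0, [-2.3, 0.5, 0.0], 0.7], [1.0, [-2.3, 0.6, 0.0], 0.8]]
end [ 0.6679 -0.0341  0.1496] 74.6
```

Lower by the last 1 mm, release, and go to the third case.

play_rows --rows '[[0.5,[0,0,0.1],0],[1.0,[0,0,0],0],[1.0,[0,0,0],0],[1.0,[0,0,0],0],[1.0,[0,0,0],0],[1.0,[0.0,0.0,-2.3],0.0],[1.0,[0.0,0.0,-2.4],0.0],[1.0,[0.0,0.0,-2.3],0.0]]'

```text
t: 20.4
tool_pos: [0.6539, 0.1304, 0.1026]
tool_rot: [[-0.293, 0.956, 0.001], [0.956, 0.293, -0.001], [-0.002, 0.001, -1.0]]
force: [-0.7, 0.7, -0.1]
opening: 0.0853
finger_force: 0.0
```

play_rows --rows '[[1.0,[-0.1,0.0,-2.3],0.0],[1.0,[0.0,0.0,-2.3],0.0],[1.0,[-2.3,-0.5,0.0],0.8],[1.0,[-2.3,-0.3,0.0],0.7],[1.0,[-2.4,-0.2,0.0],0.8],[1.0,[-2.3,0.1,0.0],0.8],[1.0,[-2.3,0.2,0.0],0.8],[1.0,[-2.3,0.5,0.0],0.7]]'

```text
t: 21.07
tool_pos: [0.665, -0.0134, 0.1474]
tool_rot: [[0.191, 0.982, 0.0], [0.982, -0.191, -0.002], [-0.002, 0.001, -1.0]]
force: [0.5, -0.8, 0.0]
opening: 0.085
finger_force: 0.0
```

play_rows --rows '[[1.0,[-2.3,0.6,0.0],0.8],[1.0,[0,0,0],0],[1.0,[0,0,0],0]]'

```text
t: 21.32
tool_pos: [0.667, -0.0376, 0.1475]
tool_rot: [[0.27, 0.963, 0.001], [0.963, -0.27, -0.003], [-0.003, 0.002, -1.0]]
force: [-0.4, 1.4, -0.5]
opening: 0.0851
finger_force: 0.0
```

```bash
python3 w.py 8 case_a; python3 plan.py 1 .6680 -.034 .03 74.5 6
```

```text
21.3667 [ 0.667  -0.0355  0.1476] 74.50522123201311 [  9.3066  37.8945 -17.4193 103.5978  16.451   40.9289 -32.6606] cam [0.6889 0.04   0.2709]
case_a 0.89 [251. 174.] ztop 0.0503 c 0.6683 -0.0349 size 0.1401 0.0645 long 74.4 13977
case_a 0.84 [199.  31.] ztop 0.0502 c 0.6661 0.0948 size 0.0646 0.0643 long 16.8 6280
case_a 0.82 [5. 8.] ztop 0.0279 c 0.5160 0.1546 size 0.0143 0.0063 long 52.9 120
now t=21.42 [ 0.667  -0.0342  0.1477] yaw 74.6 tilt 0.09
[[1.0, [0.0, 0.0, 2.0], 0.0], [1.0, [0.0, 0.0, 1.9], 0.0], [1.0, [0.0, 0.0, 2.0], 0.0], [1.0, [0.0, 0.1, 1.9], 0.0], [1.0, [0.0, 0.0, 2.0], 0.0], [1.0, [0.0, 0.0, 2.0], 0.0]]
end [ 0.668  -0.0345  0.0297] 74.6
```

play_rows --rows '[[1.0,[0.0,0.0,2.0],0.0],[1.0,[0.0,0.0,1.9],0.0],[1.0,[0.0,0.0,2.0],0.0],[1.0,[0.0,0.1,1.9],0.0],[1.0,[0.0,0.0,2.0],0.0],[1.0,[0.0,0.0,2.0],0.0],[1.0,[0,0,0],0],[1.0,[0,0,0],0]]'

```text
t: 22.08
tool_pos: [0.6677, -0.0334, 0.0293]
tool_rot: [[0.264, 0.965, -0.0], [0.965, -0.264, -0.001], [-0.001, -0.0, -1.0]]
force: [0.5, -0.2, 0.3]
opening: 0.0851
finger_force: 0.0
```

play_rows --rows '[[0.5,[0,0,0],0],[0.5,[0,0,0],0],[0.5,[0,0,0],0],[0.5,[0,0,0],0],[0.5,[0,0,0],0]]'

```text
t: 22.5
tool_pos: [0.6692, -0.0344, 0.0318]
tool_rot: [[0.265, 0.964, 0.004], [0.964, -0.265, -0.001], [-0.0, 0.004, -1.0]]
force: [-1.6, 0.8, 7.0]
opening: 0.063
finger_force: 78.4
```

```bash
python3 s.py
```

```text
t 22.50 [ 0.6692 -0.0344  0.0318] yaw 74.6 F [-1.6   0.75  6.97] torque(tool) [ 0.482  0.13  -0.031] open 0.0630 ff 78.4
```

play_rows --rows '[[0.5,[0,0,-1],0],[0.5,[0,0,-2],0],[0.5,[0,0,-3],0],[0.5,[0,0,-3],0],[0.5,[0,0,-2],0],[0.5,[0,0,-1],0],[0.5,[0,0,0],0],[0.5,[0,0,0],0]]'

```text
t: 23.17
tool_pos: [0.668, -0.0348, 0.1501]
tool_rot: [[0.266, 0.964, 0.002], [0.964, -0.266, -0.002], [-0.001, 0.002, -1.0]]
force: [0.0, -0.3, -3.5]
opening: 0.0632
finger_force: 77.6
```

```bash
python3 samp.py 6
```

```text
Fx [ 0.6  0.2  0.4 -0.7  0.3  0.3]
Ty [-0.007 -0.01  -0.002 -0.058  0.007 -0.014] mean -0.017 sd 0.025 Fz -2.84 t 23.47
```

play_rows --rows '[[0.5,[4,0,0],0],[0.5,[4,0,0],0],[0.5,[0,0,0],0],[0.5,[0,0,0],0]]'

```text
t: 23.8
tool_pos: [0.6896, 0.047, 0.1494]
tool_rot: [[0.26, 0.966, 0.001], [0.966, -0.26, 0.001], [0.001, 0.001, -1.0]]
force: [-0.9, -0.8, -3.8]
opening: 0.0631
finger_force: 77.5
```

```bash
python3 samp.py 12
```

```text
Fx [-1.6 -1.3 -0.1  0.6 -0.  -0.6  0.1 -0.8  0.4 -0.  -0.6  0.1]
Ty [-0.019 -0.015  0.041  0.022  0.003  0.087  0.06   0.013  0.011 -0.006
  0.079  0.016] mean 0.033 sd 0.031 Fz -3.21 t 24.40
```

play_rows --rows '[[0.5,[-4,0,0],0],[0.5,[-4,0,0],0],[0.5,[0,0,0],0],[0.5,[0,0,0],0]]'

```text
t: 24.73
tool_pos: [0.6675, -0.0386, 0.15]
tool_rot: [[0.271, 0.963, 0.001], [0.963, -0.271, -0.003], [-0.003, 0.002, -1.0]]
force: [0.4, 1.2, -4.0]
opening: 0.063
finger_force: 77.5
```

```bash
python3 samp.py 12
```

```text
Fx [ 1.4  0.7  1.9 -0.6 -0.3 -0.1 -0.   0.3  0.2 -0.8 -0.3  0.1]
Ty [ 0.036 -0.031  0.034  0.029 -0.047 -0.03  -0.031 -0.074 -0.035 -0.036
  0.002 -0.015] mean -0.020 sd 0.032 Fz -2.84 t 25.33
```

play_rows --rows '[[0.5,[4,0,0],0],[0.5,[3.6,0,0],0],[0.5,[3.2,0,0],0],[0.5,[2.8,0,0],0],[0.5,[2.4,0,0],0],[0.5,[2,0,0],0],[0.5,[1.6,0,0],0],[0.5,[1.2,0,0],0]]'

```text
t: 26.0
tool_pos: [0.7235, 0.1682, 0.1498]
tool_rot: [[0.264, 0.964, 0.002], [0.964, -0.264, -0.001], [-0.0, 0.002, -1.0]]
force: [0.3, 0.4, -3.3]
opening: 0.0633
finger_force: 77.5
```

play_rows --rows '[[0.5,[0.8,0,0],0],[0.5,[0.4,0,0],0],[0.5,[0.2,0,0],0]]'

```text
t: 26.25
tool_pos: [0.7272, 0.1793, 0.1498]
tool_rot: [[0.266, 0.964, 0.002], [0.964, -0.266, -0.002], [-0.001, 0.002, -1.0]]
force: [-0.4, 0.9, -2.4]
opening: 0.0632
finger_force: 77.5
```

```bash
python3 samp.py 12
```

```text
Fx [ 0.3 -0.   0.4 -0.4  0.5  0.  -0.2 -0.1  0.3 -0.1 -0.1 -0.7]
Ty [0.049 0.013 0.076 0.032 0.072 0.075 0.036 0.028 0.089 0.094 0.068 0.07 ] mean 0.064 sd 0.022 Fz -2.99 t 26.85
```

play_rows --rows '[[0.5,[-4,0,0],0],[0.5,[-3.6,0,0],0],[0.5,[-3.2,0,0],0],[0.5,[-2.8,0,0],0],[0.5,[-2.4,0,0],0],[0.5,[-2,0,0],0],[0.5,[-1.6,0,0],0],[0.5,[-1.2,0,0],0]]'

```text
t: 27.52
tool_pos: [0.6716, -0.0229, 0.1502]
tool_rot: [[0.267, 0.964, 0.002], [0.964, -0.267, -0.002], [-0.002, 0.002, -1.0]]
force: [0.4, 0.1, -2.0]
opening: 0.0631
finger_force: 77.6
```

play_rows --rows '[[0.5,[-0.8,0,0],0],[0.5,[-0.4,0,0],0],[0.5,[-0.2,0,0],0]]'

```text
t: 27.77
tool_pos: [0.6684, -0.0343, 0.1502]
tool_rot: [[0.265, 0.964, 0.002], [0.964, -0.265, -0.001], [-0.0, 0.002, -1.0]]
force: [0.3, 0.3, -3.3]
opening: 0.0632
finger_force: 77.6
```

```bash
python3 samp.py 12
```

```text
Fx [-0.8  0.4 -0.  -0.9  0.2  0.4 -0.4 -0.1 -0.2 -0.9 -0.2 -0.2]
Ty [-0.045  0.009  0.029  0.077 -0.054  0.064 -0.027 -0.031 -0.121  0.033
 -0.05  -0.01 ] mean -0.009 sd 0.057 Fz -3.17 t 28.37
```

play_rows --rows '[[0.5,[0,0,2],0],[0.5,[0,0,3],0],[0.5,[0,0,3],0],[0.5,[0,0,2],0],[0.5,[0,0,1],0],[0.5,[0,0,0.5],0],[0.5,[0,0,0.3],0],[0.5,[0,0,0],0]]'

```text
t: 29.03
tool_pos: [0.669, -0.0346, 0.0327]
tool_rot: [[0.265, 0.964, 0.003], [0.964, -0.265, -0.002], [-0.001, 0.003, -1.0]]
force: [0.2, -0.4, -3.4]
opening: 0.0633
finger_force: 77.6
```

```bash
python3 s.py; python3 plan.py 1 .6680 -.034 .15 74.5 5 .6540 .1305 .15 107 7
```

```text
t 29.03 [ 0.669  -0.0346  0.0327] yaw 74.6 F [ 0.24 -0.39 -3.4 ] torque(tool) [-0.014 -0.013 -0.024] open 0.0633 ff 77.6
now t=29.03 [ 0.669  -0.0346  0.0327] yaw 74.6 tilt 0.18
[[1.0, [0.0, 0.0, -2.3], 0.0], [1.0, [0.0, 0.0, -2.4], 0.0], [1.0, [0.0, -0.1, -2.3], 0.0], [1.0, [0.0, 0.0, -2.4], 0.0], [1.0, [0.0, 0.0, -2.3], 0.0], [1.0, [2.2, -0.8, 0.0], -0.8], [1.0, [2.3, -0.6, 0.0], -0.7], [1.0, [2.3, -0.5, 0.0], -0.8]]
[[1.0, [2.4, -0.3, 0.0], -0.8], [1.0, [2.3, 0.0, 0.0], -0.8], [1.0, [2.4, 0.1, 0.0], -0.7], [1.0, [2.3, 0.3, 0.0], -0.8]]
end [0.6542 0.1302 0.1497] 107.0
```

play_rows --rows '[[0.5,[0,0,0.1],0],[1.0,[0,0,0],0],[1.0,[0,0,0],0],[1.0,[0,0,0],0],[1.0,[0,0,0],0],[1.0,[0.0,0.0,-2.3],0.0],[1.0,[0.0,0.0,-2.4],0.0],[1.0,[0.0,0.0,-2.3],0.0]]'

```text
t: 29.7
tool_pos: [0.6681, -0.0345, 0.1019]
tool_rot: [[0.265, 0.964, 0.001], [0.964, -0.265, -0.001], [-0.001, 0.002, -1.0]]
force: [0.4, -0.9, 0.1]
opening: 0.0849
finger_force: 0.0
```

play_rows --rows '[[1.0,[0.0,0.0,-2.4],0.0],[1.0,[0.0,0.0,-2.3],0.0],[1.0,[2.2,-0.8,0.0],-0.8],[1.0,[2.3,-0.6,0.0],-0.7],[1.0,[2.3,-0.5,0.0],-0.8],[1.0,[2.4,-0.3,0.0],-0.8],[1.0,[2.3,0.0,0.0],-0.8],[1.0,[2.4,0.1,0.0],-0.7]]'

```text
t: 30.37
tool_pos: [0.6554, 0.1095, 0.1472]
tool_rot: [[-0.219, 0.976, 0.001], [0.976, 0.219, -0.001], [-0.001, 0.001, -1.0]]
force: [0.8, 0.6, -0.5]
opening: 0.0854
finger_force: 0.0
```

play_rows --rows '[[1.0,[2.3,0.3,0.0],-0.8],[1.0,[0,0,0],0],[1.0,[0,0,0],0]]'

```text
t: 30.62
tool_pos: [0.6532, 0.1334, 0.1472]
tool_rot: [[-0.297, 0.955, 0.0], [0.955, 0.297, -0.0], [-0.0, 0.0, -1.0]]
force: [-0.1, -0.8, -0.2]
opening: 0.0854
finger_force: 0.0
```

```bash
python3 w.py 9 case_a; python3 plan.py 1 .6545 .1300 .03 107 6
```

```text
30.6667 [0.6536 0.1313 0.1471] 107.12821506768053 [  0.134   39.0873 -25.7937 103.386   23.8692  42.976  -21.2388] cam [0.6296 0.2099 0.2708]
case_a 0.8 [236. 312.] ztop 0.0496 c 0.6749 -0.0131 size 0.0964 0.0643 long 74.0 3075
case_a 0.77 [63. 54.] ztop 0.0555 c 0.4827 0.1923 size 0.0918 0.0646 long 163.2 9867
case_a 0.56 [255. 185.] ztop 0.0503 c 0.6550 0.1312 size 0.1403 0.0645 long 107.1 13694
now t=30.72 [0.6539 0.1301 0.1472] yaw 107.0 tilt 0.13
[[1.0, [0.0, 0.0, 2.0], 0.0], [1.0, [0.0, 0.0, 1.9], 0.0], [1.0, [0.0, 0.0, 2.0], 0.0], [1.0, [0.0, 0.0, 1.9], 0.0], [1.0, [0.0, 0.0, 2.0], 0.0], [1.0, [0.0, 0.1, 1.9], 0.0]]
end [0.6548 0.1304 0.0302] 107.0
```

play_rows --rows '[[1.0,[0.0,0.0,2.0],0.0],[1.0,[0.0,0.0,1.9],0.0],[1.0,[0.0,0.0,2.0],0.0],[1.0,[0.0,0.0,1.9],0.0],[1.0,[0.0,0.0,2.0],0.0],[1.0,[0.0,0.0,1.9],0.0],[1.0,[0,0,0],0],[1.0,[0,0,0],0]]'

```text
t: 31.38
tool_pos: [0.654, 0.1288, 0.03]
tool_rot: [[-0.292, 0.957, -0.0], [0.957, 0.292, -0.003], [-0.002, -0.001, -1.0]]
force: [-0.1, 0.8, 0.4]
opening: 0.0856
finger_force: 0.0
```

play_rows --rows '[[0.5,[0,0,0],0],[0.5,[0,0,0],0],[0.5,[0,0,0],0],[0.5,[0,0,0],0],[0.5,[0,0,0],0]]'

```text
t: 31.8
tool_pos: [0.6555, 0.1298, 0.0325]
tool_rot: [[-0.292, 0.956, 0.004], [0.956, 0.292, -0.001], [-0.002, 0.004, -1.0]]
force: [0.2, -1.0, 6.6]
opening: 0.063
finger_force: 77.8
```

```bash
python3 s.py
```

```text
t 31.80 [0.6555 0.1298 0.0325] yaw 107.0 F [ 0.23 -0.99  6.56] torque(tool) [ 0.351 -0.09  -0.007] open 0.0630 ff 77.8
```

play_rows --rows '[[0.5,[0,0,-1],0],[0.5,[0,0,-2],0],[0.5,[0,0,-3],0],[0.5,[0,0,-4],0],[0.5,[0,0,-4],0],[0.5,[0,0,-2],0],[0.5,[0,0,0],0],[0.5,[0,0,0],0]]'

```text
t: 32.47
tool_pos: [0.6545, 0.1299, 0.1926]
tool_rot: [[-0.292, 0.956, 0.004], [0.956, 0.292, -0.001], [-0.003, 0.004, -1.0]]
force: [-1.0, 0.7, -3.6]
opening: 0.0631
finger_force: 77.7
```

play_rows --rows '[[0.5,[-4,0,0],0],[0.5,[-3.6,0,0],0],[0.5,[-3.2,0,0],0],[0.5,[-2.8,0,0],0],[0.5,[-2.4,0,0],0],[0.5,[-2,0,0],0],[0.5,[-1.6,0,0],0],[0.5,[-1.2,0,0],0]]'

```text
t: 33.13
tool_pos: [0.7145, -0.0709, 0.1894]
tool_rot: [[-0.291, 0.957, -0.001], [0.957, 0.291, -0.002], [-0.001, -0.001, -1.0]]
force: [-0.1, -0.0, -3.5]
opening: 0.0626
finger_force: 77.6
```

play_rows --rows '[[0.5,[-0.8,0,0],0],[0.5,[-0.4,0,0],0],[0.5,[-0.2,0,0],0]]'

```text
t: 33.38
tool_pos: [0.7191, -0.0819, 0.1909]
tool_rot: [[-0.293, 0.956, 0.001], [0.956, 0.293, -0.001], [-0.001, 0.001, -1.0]]
force: [0.9, 0.4, -1.6]
opening: 0.0632
finger_force: 77.6
```

```bash
python3 samp.py 12
```

```text
Fx [-0.9  0.6  0.   1.3 -0.   0.1 -0.6 -0.3  0.4  0.2  0.9 -0.3]
Ty [-0.039 -0.021  0.041  0.045 -0.007 -0.009  0.024  0.008  0.019 -0.06
  0.041 -0.06 ] mean 0.004 sd 0.037 Fz -2.98 t 33.98
```

play_rows --rows '[[0.5,[4,0,0],0],[0.5,[3.6,0,0],0],[0.5,[3.2,0,0],0],[0.5,[2.8,0,0],0],[0.5,[2.4,0,0],0],[0.5,[2,0,0],0],[0.5,[1.6,0,0],0],[0.5,[1.2,0,0],0]]'

```text
t: 34.65
tool_pos: [0.6579, 0.1186, 0.1911]
tool_rot: [[-0.294, 0.956, 0.002], [0.956, 0.294, -0.001], [-0.002, 0.002, -1.0]]
force: [-0.7, -0.5, -2.8]
opening: 0.0633
finger_force: 77.6
```

play_rows --rows '[[0.5,[0.8,0,0],0],[0.5,[0.4,0,0],0],[0.5,[0.2,0,0],0]]'

```text
t: 34.9
tool_pos: [0.6544, 0.13, 0.1908]
tool_rot: [[-0.292, 0.956, 0.002], [0.956, 0.292, -0.002], [-0.002, 0.001, -1.0]]
force: [0.1, -0.2, -3.0]
opening: 0.0634
finger_force: 77.6
```

```bash
python3 samp.py 12
```

```text
Fx [ 0.8 -0.7 -0.8  0.1 -0.2 -0.  -0.4  0.3 -0.   0.2  0.1 -0.9]
Ty [-0.004 -0.007  0.008 -0.009 -0.004  0.017 -0.016  0.05  -0.058 -0.006
  0.027  0.03 ] mean 0.004 sd 0.029 Fz -3.10 t 35.50
```

```bash
python3 plan.py 0.5 0.4597 0.1998 0.19 162.9 11  0.4597 0.1998 0.105 162.9 5
```

```text
now t=35.50 [0.6543 0.1299 0.1908] yaw 107.0 tilt 0.14
[[0.5, [1.1, -1.5, 0.0], -0.8], [0.5, [1.3, -1.4, 0.0], -0.9], [0.5, [1.3, -1.3, 0.0], -0.8], [0.5, [1.5, -1.2, 0.0], -0.9], [0.5, [1.6, -1.0, 0.0], -0.8], [0.5, [1.7, -0.9, 0.0], -0.9], [0.5, [1.7, -0.7, 0.1], -0.8], [0.5, [1.8, -0.6, 0.0], -0.9]]
[[0.5, [1.8, -0.4, 0.0], -0.8], [0.5, [1.9, -0.2, 0.0], -0.9], [0.5, [1.9, -0.1, 0.0], -0.8], [0.5, [0.0, 0.0, 1.7], 0.0], [0.5, [0.0, 0.0, 1.7], 0.0], [0.5, [0.0, 0.0, 1.7], 0.0], [0.5, [0.0, 0.0, 1.7], 0.0], [0.5, [0.0, 0.0, 1.7], 0.0]]
end [0.4592 0.2    0.1048] 162.8
```

play_rows --rows '[[0.5,[1.1,-1.5,0.0],-0.8],[0.5,[1.3,-1.4,0.0],-0.9],[0.5,[1.3,-1.3,0.0],-0.8],[0.5,[1.5,-1.2,0.0],-0.9],[0.5,[1.6,-1.0,0.0],-0.8],[0.5,[1.7,-0.9,0.0],-0.9],[0.5,[1.7,-0.7,0.1],-0.8],[0.5,[1.8,-0.6,0.0],-0.9]]'

```text
t: 36.17
tool_pos: [0.5117, 0.181, 0.1896]
tool_rot: [[-0.848, 0.529, 0.002], [0.529, 0.848, -0.001], [-0.003, 0.0, -1.0]]
force: [-0.1, 0.8, -3.5]
opening: 0.0632
finger_force: 78.0
```

play_rows --rows '[[0.5,[1.8,-0.4,0.0],-0.8],[0.5,[1.9,-0.2,0.0],-0.9],[0.5,[1.9,-0.1,0.0],-0.8],[0.5,[0.0,0.0,1.7],0.0],[0.5,[0.0,0.0,1.7],0.0],[0.5,[0.0,0.0,1.7],0.0],[0.5,[0.0,0.0,1.7],0.0],[0.5,[0.0,0.0,1.7],0.0]]'

```text
t: 36.83
tool_pos: [0.4597, 0.2001, 0.1039]
tool_rot: [[-0.955, 0.296, 0.003], [0.296, 0.955, -0.001], [-0.003, -0.0, -1.0]]
force: [-0.3, -0.2, -3.9]
opening: 0.0632
finger_force: 77.9
```

play_rows --rows '[[0.5,[0,0,0],0],[0.5,[0,0,0],0],[0.5,[0,0,0],0]]'

```text
t: 37.08
tool_pos: [0.4597, 0.2004, 0.1051]
tool_rot: [[-0.955, 0.295, 0.003], [0.295, 0.955, -0.001], [-0.003, -0.0, -1.0]]
force: [0.5, -0.8, -3.5]
opening: 0.0632
finger_force: 77.9
```

```bash
python3 s.py; python3 w.py 10 case_a stand; python3 plan.py 0.5 0.4597 0.1998 0.105 162.9 2
```

```text
t 37.08 [0.4597 0.2004 0.1051] yaw 162.8 F [ 0.47 -0.76 -3.47] torque(tool) [ 0.058  0.023 -0.04 ] open 0.0632 ff 77.9
37.1333 [0.4598 0.2004 0.1053] 162.81200109600974 [ -5.598   36.3291 -35.319  126.1267  43.489   30.0673  -1.8455] cam [0.3828 0.2241 0.2285]
case_a 0.68 [255. 101.] ztop 0.0571 c 0.3920 0.2204 size 0.0624 0.0007 long 72.8 221
case_a 0.63 [252. 213.] ztop 0.1228 c 0.4415 0.2056 size 0.1078 0.0669 long 161.3 36128
stand 0.61 [253.  88.] ztop 0.0102 c 0.3871 0.2222 size 0.0876 0.0161 long 72.3 2279
now t=37.23 [0.4599 0.2002 0.1053] yaw 162.8 tilt 0.20
[[0.5, [0.0, 0.0, 0.0], 0.0], [0.5, [0.0, 0.0, 0.0], 0.0]]
end [0.4599 0.2002 0.1053] 162.8
```

View pics/w10.png

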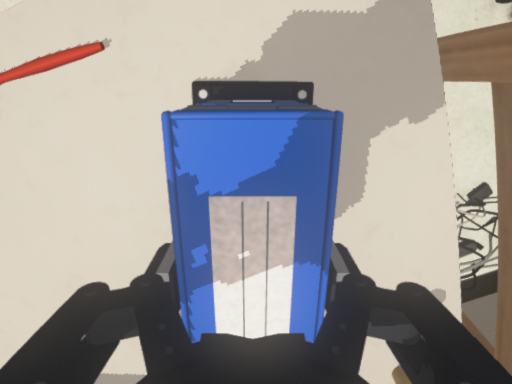

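The held case at (253,225) lines up with the stand, whose end shows at (253,92). I'm lowering it.

play_rows --rows '[[0.5,[0,0,0.5],0],[0.5,[0,0,0.4],0],[0.5,[0,0,0.4],0],[0.5,[0,0,0.3],0],[0.5,[0,0,0.2],0],[0.5,[0,0,0.2],0],[0.5,[0,0,0],0],[0.5,[0,0,0],0]]'

```text
t: 37.9
tool_pos: [0.4593, 0.2, 0.0859]
tool_rot: [[-0.955, 0.295, 0.004], [0.295, 0.955, -0.002], [-0.004, -0.001, -1.0]]
force: [-5.3, -4.3, 27.2]
opening: 0.0629
finger_force: 81.6
```

```bash
python3 s.py; python3 w.py 11 case_a stand
```

```text
t 37.90 [0.4593 0.2    0.0859] yaw 162.8 F [-5.3  -4.27 27.18] torque(tool) [0.979 0.957 0.117] open 0.0629 ff 81.6
37.95 [0.4593 0.2    0.0859] 162.82282601649803 [ -7.513   37.8339 -32.7487 126.9074  46.4109  27.6008  -4.5329] cam [0.3823 0.2238 0.2092]
case_a 0.74 [251. 213.] ztop 0.1037 c 0.4415 0.2050 size 0.1074 0.0642 long 162.9 36127
case_a 0.7 [263. 101.] ztop 0.0484 c 0.3912 0.2213 size 0.0257 0.0012 long 72.5 121
stand 0.94 [253.  89.] ztop 0.0102 c 0.3868 0.2222 size 0.0878 0.0156 long 72.4 2779
```

play_rows --rows '[[0.5,[0,0,-0.1],0],[1.0,[0,0,0],0],[1.0,[0,0,0],0],[1.0,[0,0,0],0],[1.0,[0,0,0],0],[1.0,[0,0,-1.5],0],[1.0,[0,0,-3],0],[1.0,[0,0,-4],0]]'

```text
t: 38.72
tool_pos: [0.4579, 0.1997, 0.1693]
tool_rot: [[-0.956, 0.295, -0.003], [0.295, 0.956, -0.003], [0.002, -0.004, -1.0]]
force: [0.6, -0.5, -0.2]
opening: 0.085
finger_force: 0.0
```

play_rows --rows '[[1.0,[-0.5,0,-4],0.5],[1.0,[-0.5,0,-2],0.5],[1.0,[-0.5,0,-1],0.5],[1.0,[-0.5,0,0],0.5],[1.0,[0,0,0],0],[1.0,[0,0,0],0]]'

```text
t: 39.22
tool_pos: [0.4774, 0.1924, 0.2396]
tool_rot: [[-0.873, 0.487, 0.001], [0.487, 0.873, -0.002], [-0.002, -0.001, -1.0]]
force: [-0.5, 0.2, 0.7]
opening: 0.0852
finger_force: 0.0
```

```bash
python3 w.py 12 case_a stand; python3 plan.py 1 0.668 -.034 0.16 74.5 16
```

```text
39.2667 [0.4771 0.1926 0.2395] 150.89689227669191 [  3.7858  26.2445 -44.2836 117.7438  25.6494  45.8506   4.9912] cam [0.4074 0.2315 0.3631]
case_a 0.79 [248. 144.] ztop 0.1035 c 0.4572 0.2000 size 0.1395 0.0645 long 162.9 11014
case_a 0.68 [189. 323.] ztop 0.0488 c 0.6565 0.0008 size 0.0795 0.0240 long 76.3 482
stand 0.76 [273.  76.] ztop 0.0102 c 0.4498 0.2366 size 0.1794 0.0773 long 10.9 934
now t=39.37 [0.477  0.1929 0.2395] yaw 150.9 tilt 0.11
[[1.0, [-1.7, -0.7, 0.5], 0.8], [1.0, [-1.8, -0.5, 0.5], 0.8], [1.0, [-1.8, -0.3, 0.5], 0.8], [1.0, [-1.9, -0.2, 0.5], 0.8], [1.0, [-1.8, -0.1, 0.5], 0.8], [1.0, [-1.9, 0.1, 0.5], 0.8], [1.0, [-1.8, 0.3, 0.5], 0.8], [1.0, [-1.8, 0.4, 0.5], 0.8]]
[[1.0, [-1.8, 0.5, 0.5], 0.8], [1.0, [-1.7, 0.8, 0.5], 0.8], [1.0, [-1.7, 0.8, 0.5], 0.8], [1.0, [-1.5, 1.0, 0.5], 0.8], [1.0, [-1.5, 1.1, 0.5], 0.7], [1.0, [-1.4, 1.2, 0.5], 0.8], [1.0, [-1.3, 1.3, 0.5], 0.8], [1.0, [-1.2, 1.5, 0.5], 0.8]]
end [ 0.6683 -0.0343  0.1595] 74.7
```

View pics/w12.png

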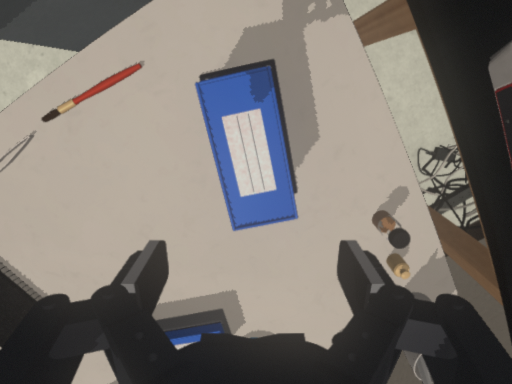

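The stack at (248,150) is nested: its top is at 103.5 mm, as expected, and it is aligned. The vial at (390,228) and the weight at (399,266) are still standing. Next I fetch the rattling case.

play_rows --rows '[[1.0,[-1.7,-0.7,0.5],0.8],[1.0,[-1.8,-0.5,0.5],0.8],[1.0,[-1.8,-0.3,0.5],0.8],[1.0,[-1.9,-0.2,0.5],0.8],[1.0,[-1.8,-0.1,0.5],0.8],[1.0,[-1.9,0.1,0.5],0.8],[1.0,[-1.8,0.3,0.5],0.8],[1.0,[-1.8,0.4,0.5],0.8]]'

```text
t: 40.03
tool_pos: [0.5732, 0.079, 0.1998]
tool_rot: [[-0.379, 0.925, 0.001], [0.925, 0.379, -0.001], [-0.002, 0.0, -1.0]]
force: [0.3, 0.6, 1.0]
opening: 0.0855
finger_force: 0.0
```

play_rows --rows '[[1.0,[-1.8,0.5,0.5],0.8],[1.0,[-1.7,0.8,0.5],0.8],[1.0,[-1.7,0.8,0.5],0.8],[1.0,[-1.5,1.0,0.5],0.8],[1.0,[-1.5,1.1,0.5],0.7],[1.0,[-1.4,1.2,0.5],0.8],[1.0,[-1.3,1.3,0.5],0.8],[1.0,[-1.2,1.5,0.5],0.8]]'

```text
t: 40.7
tool_pos: [0.6686, -0.035, 0.1598]
tool_rot: [[0.268, 0.963, 0.0], [0.963, -0.268, -0.001], [-0.001, 0.0, -1.0]]
force: [0.0, 0.4, 0.4]
opening: 0.0851
finger_force: 0.0
```

play_rows --rows '[[1.0,[0,0,0],0],[1.0,[0,0,0],0]]'

```text
t: 40.87
tool_pos: [0.6684, -0.0352, 0.1597]
tool_rot: [[0.265, 0.964, -0.0], [0.964, -0.265, -0.002], [-0.002, 0.0, -1.0]]
force: [0.0, 0.7, -0.4]
opening: 0.0854
finger_force: 0.0
```

```bash
python3 w.py 13 case_a;  python3 plan.py 1 .6690 -.0345 .03 74.5 7
```

```text
40.9167 [ 0.668  -0.0341  0.1602] 74.73633467742575 [  9.8901  37.2073 -18.4875 102.9106  16.5631  42.5399 -32.6453] cam [0.69   0.0423 0.2832]
case_a 0.7 [11. 11.] ztop 0.0393 c 0.5169 0.1550 size 0.0165 0.0073 long 52.2 167
case_a 0.67 [252. 176.] ztop 0.0503 c 0.6697 -0.0353 size 0.1399 0.0643 long 74.5 12492
now t=40.97 [ 0.668  -0.0336  0.1606] yaw 74.8 tilt 0.05
[[1.0, [0.0, 0.0, 1.9], 0.0], [1.0, [0.0, 0.0, 1.8], 0.0], [1.0, [0.0, 0.1, 1.9], 0.0], [1.0, [0.0, 0.0, 1.9], 0.0], [1.0, [0.0, 0.0, 1.8], 0.0], [1.0, [-0.1, 0.0, 1.9], 0.0], [1.0, [0.0, 0.0, 1.9], 0.0]]
end [ 0.6687 -0.0348  0.0296] 74.8
```

play_rows --rows '[[1.0,[0.0,0.0,1.9],0.0],[1.0,[0.0,0.0,1.8],0.0],[1.0,[0.0,0.1,1.9],0.0],[1.0,[0.0,0.0,1.9],0.0],[1.0,[0.0,0.0,1.8],0.0],[1.0,[-0.1,0.0,1.9],0.0],[1.0,[0.0,0.0,1.9],0.0],[1.0,[0,0,0],0]]'

```text
t: 41.63
tool_pos: [0.6672, -0.0349, 0.027]
tool_rot: [[0.263, 0.965, -0.003], [0.965, -0.263, -0.001], [-0.002, -0.003, -1.0]]
force: [-0.7, -0.0, -0.7]
opening: 0.0854
finger_force: 0.0
```

play_rows --rows '[[1.0,[0,0,0],0],[0.5,[0,0,0],0],[0.5,[0,0,0],0],[0.5,[0,0,0],0],[0.5,[0,0,0],0],[0.5,[0,0,0],0]]'

```text
t: 42.13
tool_pos: [0.6703, -0.0359, 0.0319]
tool_rot: [[0.265, 0.964, 0.004], [0.964, -0.265, -0.001], [-0.0, 0.004, -1.0]]
force: [-1.0, 1.3, 7.3]
opening: 0.0634
finger_force: 78.5
```

```bash
python3 s.py
```

```text
t 42.13 [ 0.6703 -0.0359  0.0319] yaw 74.6 F [-1.04  1.35  7.25] torque(tool) [ 0.532  0.047 -0.027] open 0.0634 ff 78.5
```

play_rows --rows '[[0.5,[0,0,-1],0],[0.5,[0,0,-2],0],[0.5,[0,0,-3],0],[0.5,[0,0,-3],0],[0.5,[0,0,-2.5],0],[0.5,[0,0,-1],0],[0.5,[0,0,0],0],[0.5,[0,0,0],0]]'

```text
t: 42.8
tool_pos: [0.6691, -0.0364, 0.1551]
tool_rot: [[0.266, 0.964, 0.002], [0.964, -0.266, -0.002], [-0.001, 0.003, -1.0]]
force: [-0.3, -0.2, -4.2]
opening: 0.063
finger_force: 77.8
```

```bash
python3 samp.py 5; python3 plan.py 0.5 .472 -.286 .156 12.4 20
```

```text
Fx [ 0.  -0.  -0.9  0.2  0.2]
Ty [-0.074 -0.111  0.028 -0.019  0.012] mean 0.007 sd 0.019 Fz -2.93 t 43.05
now t=43.05 [ 0.6686 -0.036   0.1534] yaw 74.6 tilt 0.09
[[0.5, [-1.5, -0.6, 0.0], 0.5], [0.5, [-1.5, -0.6, 0.0], 0.5], [0.5, [-1.5, -0.4, 0.0], 0.6], [0.5, [-1.5, -0.4, -0.1], 0.5], [0.5, [-1.6, -0.3, 0.0], 0.5], [0.5, [-1.6, -0.2, 0.0], 0.5], [0.5, [-1.6, -0.1, 0.0], 0.5], [0.5, [-1.5, 0.0, 0.0], 0.5]]
[[0.5, [-1.6, 0.0, 0.0], 0.6], [0.5, [-1.6, 0.2, 0.0], 0.5], [0.5, [-1.6, 0.2, 0.0], 0.5], [0.5, [-1.5, 0.3, -0.1], 0.5], [0.5, [-1.6, 0.4, 0.0], 0.5], [0.5, [-1.5, 0.5, 0.0], 0.6], [0.5, [-1.5, 0.6, 0.0], 0.5], [0.5, [-1.4, 0.6, 0.0], 0.5]]
[[0.5, [-1.5, 0.7, 0.0], 0.5], [0.5, [-1.3, 0.8, 0.0], 0.5], [0.5, [-1.4, 0.9, 0.0], 0.6], [0.5, [-1.2, 1.0, -0.1], 0.5]]
end [ 0.4725 -0.2863  0.1564] 12.2
```

play_rows --rows '[[0.5,[-1.5,-0.6,0.0],0.5],[0.5,[-1.5,-0.6,0.0],0.5],[0.5,[-1.5,-0.4,0.0],0.6],[0.5,[-1.5,-0.4,-0.1],0.5],[0.5,[-1.6,-0.3,0.0],0.5],[0.5,[-1.6,-0.2,0.0],0.5],[0.5,[-1.6,-0.1,0.0],0.5],[0.5,[-1.5,0.0,0.0],0.5]]'

```text
t: 43.72
tool_pos: [0.59, -0.1371, 0.156]
tool_rot: [[0.646, 0.763, 0.002], [0.763, -0.646, -0.002], [-0.0, 0.002, -1.0]]
force: [0.3, -0.8, -3.8]
opening: 0.0632
finger_force: 77.7
```

play_rows --rows '[[0.5,[-1.6,0.0,0.0],0.6],[0.5,[-1.6,0.2,0.0],0.5],[0.5,[-1.6,0.2,0.0],0.5],[0.5,[-1.5,0.3,-0.1],0.5],[0.5,[-1.6,0.4,0.0],0.5],[0.5,[-1.5,0.5,0.0],0.6],[0.5,[-1.5,0.6,0.0],0.5],[0.5,[-1.4,0.6,0.0],0.5]]'

```text
t: 44.38
tool_pos: [0.5113, -0.2371, 0.1572]
tool_rot: [[0.91, 0.415, 0.002], [0.415, -0.91, -0.002], [0.001, 0.002, -1.0]]
force: [0.2, 0.2, -2.9]
opening: 0.0632
finger_force: 77.7
```

play_rows --rows '[[0.5,[-1.5,0.7,0.0],0.5],[0.5,[-1.3,0.8,0.0],0.5],[0.5,[-1.4,0.9,0.0],0.6],[0.5,[-1.2,1.0,-0.1],0.5],[0.5,[0,0,0],0],[0.5,[0,0,0],0]]'

```text
t: 44.88
tool_pos: [0.4725, -0.2877, 0.1583]
tool_rot: [[0.978, 0.208, 0.002], [0.208, -0.978, -0.002], [0.001, 0.002, -1.0]]
force: [-0.6, -0.0, -4.1]
opening: 0.0629
finger_force: 77.9
```

```bash
python3 samp.py 20; sed -i 's/"top","scene"/"top"/; s/0.png/1.png/' m.py; python3 m.py; python3 w.py 14 log_book
```

```text
Fx [ 0.1  0.3  1.1  0.  -0.1  0.9 -0.7  0.1  0.8 -0.1  0.6 -0.5  0.3 -0.6
  0.  -0.8  0.3 -0.5  1.  -0.4]
Ty [ 0.014 -0.004  0.002  0.033 -0.014  0.012 -0.018 -0.051 -0.064 -0.042
 -0.041 -0.043 -0.014 -0.003 -0.024 -0.065 -0.028  0.004 -0.015  0.002] mean -0.021 sd 0.026 Fz -3.01 t 45.88
45.8833 [ 0.4732 -0.2864  0.1581] [[ 0.9774  0.2114  0.0019]
 [ 0.2114 -0.9774 -0.0015]
 [ 0.0015  0.0018 -1.    ]] 0.06315368884764674 [-0.5004  0.3708 -2.983 ]
top [0.4909 0.0194 1.1708]
case_a 0.76 [182. 235.] ztop 0.103 c 0.460 0.201 size 0.064 0.140 ang 72.8 1202
case_a 0.67 [372. 219.] ztop 0.176 c 0.477 -0.285 size 0.140 0.065 ang 12.1 852
stand 0.7 [198. 224.] ztop 0.011 c 0.460 0.199 size 0.086 0.162 ang 73.9 306
log_book 0.94 [347. 224.] ztop 0.014 c 0.475 -0.287 size 0.210 0.150 ang 12.6 2048
log_book 0.66 [250. 120.] ztop 0.027 c 0.770 0.034 size 0.073 0.072 ang 60.1 279
log_book 0.52 [201. 226.] ztop 0.054 c 0.495 0.157 size 0.001 0.026 ang 73.2 7
vial 0.49 [155. 167.] ztop 0.063 c 0.640 0.299 size 0.019 0.018 ang 47.4 47
tape_roll 0.7 [246. 120.] ztop 0.027 c 0.770 0.033 size 0.072 0.071 ang 45.2 276
46.2833 [ 0.4732 -0.2864  0.1581] 12.207693145309195 [ 27.2573  29.8299  -2.806  119.0533   2.7669  31.0451 -55.3376] cam [ 0.552  -0.2694  0.2819]
log_book 0.68 [253.  85.] ztop 0.0138 c 0.5519 -0.2712 size 0.1498 0.0465 long 102.5 8624
```

View pics/top1.png

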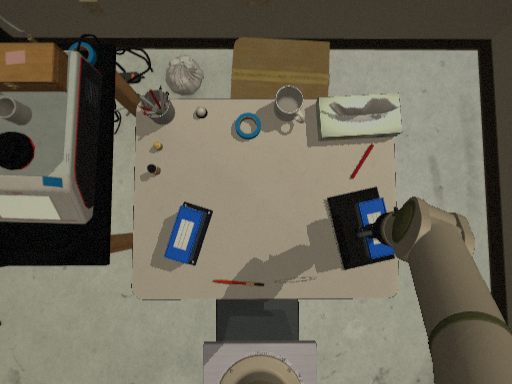

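The case is held level over the book at (361,228), 110 mm above it. The stack is square at (187,233) and the bystanders haven't moved. Handing in.

```bash
python3 -c "
from workcell import env
print(env.hand_in())"
```

```text
the job is handed in; nothing more can be done
None
```

I stacked the two quiet cases on the stand and handed the job in at about 46 s. The arm is holding the rattling case level about 110 mm above the middle of the log book, and the vial, weight and tape roll were not disturbed. The rattling case was picked out by its shifting balance when shaken, a signal not far above the sensor noise.

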